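Set up the filter station

TASK

Set up the filter station: take the bottle out of the assembly nest and stand it upright in the spill tray, then build the square filter cell in the nest, fitting squarely and flat: first the body block, then every spacer frame that is on the bench, then the cover plate on top with its port up. Hang every sample pail on the bench by its handle on the hook rail, one to a hook, before or after. Leave the dish, tape, vial, marker and beaker where they are, and let nothing fall over.

Things in the scene. Friction and masses are not known exactly. Their poses are not given: they have to be found in the camera images.
- nest: Assembly nest, fixed: aluminium base plate 110 x 110 x 12 mm with four L-shaped steel corner posts round a 60 x 60 mm pocket. Posts rise 70 mm above the plate (82 mm above the bench), are 6 mm thick and reach 10 mm from each corner along the sides, so the middle 40 mm of each side is open for fingers. Origin: centre of the underside; x, y along the pocket's sides.
- nest_floor (a point): Centre of the pocket's floor, on top of the nest's base plate, 12 mm above the bench. Axes as the nest's.
- cell_body: Body block of the filter cell: square aluminium block 56 x 56 x 28 mm with a dark round filter area marked on its top, 0.24 kg. Origin: centre of the underside; x, y along its sides.
- spacer_a: Square grey plastic spacer frame, 56 x 56 x 12 mm, square hole of 36 mm, lying flat. Origin: centre of the underside; x, y along its sides. Both spacers are alike; one may be absent (None).
- spacer_b: Square grey plastic spacer frame, 56 x 56 x 12 mm, square hole of 36 mm, lying flat. Origin: centre of the underside; x, y along its sides. Both spacers are alike; one may be absent (None).
- cover: Cover plate of the filter cell: square aluminium plate 56 x 56 x 12 mm with a round steel port, 14 mm in diameter and 14 mm tall, standing on the middle of its top; lies port up. Origin: centre of the underside of the plate; x, y along its sides.
- bottle: Closed amber jar-shaped bottle with a white cap, 115 mm tall, 52 mm in diameter, cap 47 mm in diameter over the top 16 mm, 0.22 kg. It starts standing in the nest's pocket, on its floor. Origin: centre of the underside, z up.
- tray: Spill tray, fixed: grey open tray 140 x 140 mm, walls 4 mm thick and 18 mm tall, floor 4 mm thick. Origin: centre of the underside.
- tray_in (a point): Centre of the spill tray's inner floor, 4 mm above the bench.
- rail: Hook rail, fixed: a level steel bar 12 mm thick and 350 mm long along its y, 165 mm above the bench on two posts, with three upturned hooks 130 mm apart that point to its -x (towards the robot). Nothing on it is taller than 188 mm. Origin: on the bench below the middle of the bar.
- hook0 (a point): Saddle of the right (rail's -y) hook: the point on top of it where a hung handle rests, 164 mm above the bench. The hook, an 8 mm bar, comes nearly level from the rail 53 mm behind this point and turns up 19 mm in front of it (rail's -x) to a tip 24 mm higher than it. Axes as the rail's.
- hook1 (a point): Saddle of the middle hook: the point on top of it where a hung handle rests, 164 mm above the bench. The hook, an 8 mm bar, comes nearly level from the rail 53 mm behind this point and turns up 19 mm in front of it (rail's -x) to a tip 24 mm higher than it. Axes as the rail's.
- hook2 (a point): Saddle of the left (rail's +y) hook: the point on top of it where a hung handle rests, 164 mm above the bench. The hook, an 8 mm bar, comes nearly level from the rail 53 mm behind this point and turns up 19 mm in front of it (rail's -x) to a tip 24 mm higher than it. Axes as the rail's.
- pail_a: Steel sample pail, 60 mm tall, 60 mm wide at the foot, 68 mm at the rim, 0.14 kg; may be absent. Rigid upright 6 mm wire handle in its y-z plane, from the rim at y = +-34 mm arching to an apex, wire centre 124 mm above the foot. On the apex a black grip tab 24 (x) x 14 (y) x 32 mm tall, 126 to 158 mm above the foot: pinch it across the 14 mm. Origin: centre of the underside, z up.
- pail_b: Steel sample pail, 60 mm tall, 60 mm wide at the foot, 68 mm at the rim, 0.14 kg; may be absent. Rigid upright 6 mm wire handle in its y-z plane, from the rim at y = +-34 mm arching to an apex, wire centre 124 mm above the foot. On the apex a black grip tab 24 (x) x 14 (y) x 32 mm tall, 126 to 158 mm above the foot: pinch it across the 14 mm. Origin: centre of the underside, z up.
- pail_c: Steel sample pail, 60 mm tall, 60 mm wide at the foot, 68 mm at the rim, 0.14 kg; may be absent. Rigid upright 6 mm wire handle in its y-z plane, from the rim at y = +-34 mm arching to an apex, wire centre 124 mm above the foot. On the apex a black grip tab 24 (x) x 14 (y) x 32 mm tall, 126 to 158 mm above the foot: pinch it across the 14 mm. Origin: centre of the underside, z up.
- pail_a_loop (a point): On pail_a: the underside of the handle's apex, on the pail's axis 121 mm above its foot. The free opening below it reaches down to the rim (61 mm).
- pail_b_loop (a point): On pail_b: the underside of the handle's apex, on the pail's axis 121 mm above its foot. The free opening below it reaches down to the rim (61 mm).
- pail_c_loop (a point): On pail_c: the underside of the handle's apex, on the pail's axis 121 mm above its foot. The free opening below it reaches down to the rim (61 mm).
- dish: Bystander: flat clear dish, 56 mm across, 14 mm tall. Leave alone.
- tape: Bystander: roll of paper tape, 60 mm across, 19 mm tall, lying flat. Leave alone.
- vial: Bystander: small glass vial, 28 mm across, 50 mm tall. Leave alone.
- marker: Bystander: black marker pen, 14 mm thick, 134 mm long along its x. Leave alone.
- beaker: Bystander: glass beaker, 66 mm across, 85 mm tall. Leave alone.
Not all that is in view belongs to the job. Leave any red look-alike of the spacer_b alone.

How it is judged:
On the way, in this order (a step that is already met when the one before it is completed fails the run):
1. the bottle stands upright in the spill tray, released (horizontal distance between bottle and tray_in below 0.055 m and z of bottle in the frame of tray_in between -0.004 and 0.004 m and angle between bottle's own z axis and vertical below 0.1 rad and linear speed of bottle below 0.03 m/s and contact force between bottle and the fingers below 0.2 N), for 0.2 s.
2. the body block lies square and flat on the floor of the nest, released (horizontal distance between cell_body and nest_floor below 0.004 m and angle between cell_body's own z axis and vertical below 0.06 rad and (angle between the x axis of cell_body and the x axis of nest, either way round below 0.1 rad or angle between the x axis of cell_body and the y axis of nest, either way round below 0.1 rad) and z of cell_body in the frame of nest_floor between -0.003 and 0.003 m and contact force between cell_body and the fingers below 0.2 N), for 0.2 s.
3. every spacer frame present lies square and flat on the body block in the nest, released (horizontal distance between each of spacer_a, spacer_b and nest_floor below 0.004 m and angle between each of spacer_a, spacer_b's own z axis and vertical below 0.06 rad and (angle between the x axis of spacer_a and the x axis of nest, either way round below 0.1 rad or angle between the x axis of spacer_a and the y axis of nest, either way round below 0.1 rad) and (z of spacer_a in the frame of nest_floor between 0.025 and 0.031 m or z of spacer_a in the frame of nest_floor between 0.037 and 0.043 m) and contact force between each of spacer_a, spacer_b and the fingers below 0.2 N and (angle between the x axis of spacer_b and the x axis of nest, either way round below 0.1 rad or angle between the x axis of spacer_b and the y axis of nest, either way round below 0.1 rad) and (z of spacer_b in the frame of nest_floor between 0.025 and 0.031 m or z of spacer_b in the frame of nest_floor between 0.037 and 0.043 m)), for 0.2 s.
4. the cover plate lies square and flat on the spacers in the nest, released (horizontal distance between cover and nest_floor below 0.004 m and angle between cover's own z axis and vertical below 0.06 rad and (angle between the x axis of cover and the x axis of nest, either way round below 0.1 rad or angle between the x axis of cover and the y axis of nest, either way round below 0.1 rad) and (z of cover in the frame of nest_floor between 0.037 and 0.043 m or z of cover in the frame of nest_floor between 0.049 and 0.055 m) and contact force between cover and the fingers below 0.2 N and z of cover in the frame of spacer_a above 0.009 m and z of cover in the frame of spacer_b above 0.009 m), for 0.2 s.
At the end, for the whole second after the job is handed in: Bottle upright in the tray, within 55 mm of its centre; body, every spacer, then cover stacked in the nest within 4 mm of centre, 3 mm of full depth, 0.06 rad of flat, 0.1 rad of square; every pail hangs still, handle underside within 12 mm of a hook saddle, within 0.2 rad of upright (all of step 1 and all of step 2 and all of step 3 and all of step 4 and (distance between pail_a_loop and hook0 below 0.012 m or distance between pail_a_loop and hook1 below 0.012 m or distance between pail_a_loop and hook2 below 0.012 m) and angle between each of pail_a, pail_b, pail_c's own z axis and vertical below 0.2 rad and linear speed of each of pail_a, pail_b, pail_c below 0.05 m/s and (distance between pail_b_loop and hook0 below 0.012 m or distance between pail_b_loop and hook1 below 0.012 m or distance between pail_b_loop and hook2 below 0.012 m) and (distance between pail_c_loop and hook0 below 0.012 m or distance between pail_c_loop and hook1 below 0.012 m or distance between pail_c_loop and hook2 below 0.012 m)); the robot touches nothing.
It fails at once if a bystander (dish, tape, vial, marker, beaker) was moved by more than 30 mm (distance of any of dish, tape, vial, marker, beaker from where it was at the start of the episode above 0.03 m).
It fails at once if the bottle, a pail, the vial or the beaker fell over (angle between any of bottle, pail_a, pail_b, pail_c, vial, beaker's own z axis and vertical above 0.9 rad).
Of pail_a, pail_b, pail_c only 2 to 3 are there at a start; the rules pass over those that are not, and their reading is None.
Of spacer_a, spacer_b only 1 to 2 are there at a start; the rules pass over those that are not, and their reading is None.
At some moment in a run one of cell_body, spacer_a, spacer_b, cover may be knocked a few centimetres aside while the robot is not near it.
It also fails if it takes over 210 s, if anything falls off the work surface, if the arm or the gripper's body presses on something with over 40 N, if the wrist force passes 120 N, or if a joint passes its speed limit or range.

ROBOT

A 7-joint arm with a two-finger parallel gripper is mounted at the origin on the work surface. World frame = base frame: x ahead of the robot, y to its left, z up, the work surface at z = 0. Lengths are in m, angles in rad, forces in N, time in s.
With the tool pointing down it reaches from about 0.425 to 0.95 m from the base axis. Payload 4.7 kg.
Tool frame: the origin (TCP) lies on the centre line of the jaws, within the pads' length; the fingertips stand robot.nose_length ahead of it and the grasp point (between the pads) lies 8 mm behind it (robot.nose_length is the distance from the TCP to the fingertips, in m); z points along the fingers, x is the direction in which the jaws open and shut, and the axes are right-handed (so a half turn about z gives the same grasp; the last joint's range is limited). The gripper opens to 85 mm and grips with 20 to 120 N. Pads are 22 mm wide; open, the fingers measure 114 mm over their backs; the gripper's body (76 mm by 85 mm) begins 54 mm behind the grasp point. The pads swing forward as they close: fully open they stand 13 mm farther back than shut.
Start: joints at [1.084, 0.469, -0.049, 1.532, 0.024, 1.141, -0.082], TCP at [0.298, -0.605, 0.242] pointing down, gripper open.
Joint ranges: [-2.59, 2.59], [-0.33, 1.99], [-1.39, 1.29], [0.1, 2.45], [-1.04, 4.18], [0.21, 1.99], [-2.66, 2.66]. Speed limits (rad/s): [2.57, 2.57, 3.14, 3.14, 3.14, 3.14, 3.14].

INTERFACE

Orientations are given as [roll, pitch, yaw] about the fixed x, y, z axes, in that order (R = Rz(yaw) Ry(pitch) Rx(roll)).
In Python, from plant import robot gives the robot as it stands. Calls block until the motion is done:
- robot.goto(position, orientation): joint-space move of the TCP to a pose.
- robot.move_straight(position, vel=0.15, attitude=None, contact_N=None): straight line of the TCP; attitude=None keeps the orientation; vel is the mean speed in m/s. With contact_N (N) it stops when the force on the tool has changed by that much, and returns True; else False.
- robot.move_joints(angles): joint-space move.
- robot.grip(opening, strength=None): opening from 0.0 (shut) to 1.0 (fully open); strength is the grip in N (None keeps the last); returns when the fingers have stopped.
- robot.sleep(seconds).
- robot.inverse_kinematics(position, orientation): joint angles nearest the present ones, or None.
- robot.sense(): the state.
- robot.grab_frame(name): name is "scene" or "top"; returns a dict with "image" (384x512x3 uint8, red, green, blue), "range_z" (384x512 float32, m along the optical axis (not along the pixel's ray), 0 where there is no reading), "fx", "fy", "cx", "cy" (pixels), "R" (3x3) and "t" (3): a world point X has camera coordinates R X + t. Camera axes: x right, y down, z forward; pixel columns grow to the right and rows downward; lengths in m; the calibration is good to about 2 mm. A picture is of the moment at which its call begins.
A pose or a line that the arm cannot do raises robot.IKError and nothing moves.
- robot.close_job(): hands the job in, once; it reports no verdict.
The state is a dict: "t": time; "joint_pos": joint angles; "joint_velocities": joint speeds; "effort": joint torques, N m; "tcp_pos": TCP position; "tcp_rot": TCP orientation; "wrist_force": force on the tool from outside, world axes, zero at the start; "torque": the same for the moment, N m; "opening": opening from 0.0 (shut) to 1.0 (fully open).
Only numpy, scipy, OpenCV 4.12 (cv2) and the standard library are available. Lean on these libraries where they do the work, as an engineer would, in place of code of your own. Each camera call takes 0.05 s, during which the arm holds its last target.

## Working session

There is one attempt and no reset: what is moved stays moved. The work goes in short steps, each a Python script; the robot and the scene stay as the last script left them, time stands still between calls to the robot, and variables do not carry over. Pictures are saved under pics/ and viewed, and the job is handed in when it is done.

```bash
ls; mkdir -p pics
python3 - <<'E'
from plant import robot
import cv2,numpy as np
print({k:np.round(v,3) for k,v in robot.sense().items()}, robot.nose_length)
for n in ["scene","top"]:
    f=robot.grab_frame(n)
    cv2.imwrite(f"pics/{n}0.png",cv2.resize(f["image"][:,:,::-1],(800,600),interpolation=cv2.INTER_CUBIC))
    print(n,f["fx"],f["cx"],f["cy"],np.round(f["R"],3).tolist(),np.round(f["t"],3), (f["range_z"]>0).mean())
    np.savez(f"{n}0.npz",**f)
E
```

```text
pics
{'t': np.float64(0.0), 'joint_pos': array([ 1.084,  0.469, -0.049,  1.534,  0.024,  1.141, -0.082]), 'joint_velocities': array([ 0.001,  0.   ,  0.001, -0.001, -0.   , -0.002,  0.   ]), 'effort': array([ 0.0000e+00, -5.1031e+01, -4.7000e-02, -2.3771e+01,  1.1000e-02,
        8.0000e-03,  0.0000e+00]), 'tcp_pos': array([ 0.298, -0.605,  0.241]), 'tcp_rot': array([ 3.142e+00,  2.000e-03, -1.113e+00]), 'wrist_force': array([0.417, 0.946, 0.231]), 'torque': array([ 0.01 ,  0.057, -0.01 ]), 'opening': np.float64(0.996)} 0.011
scene 368.9899218220425 256.02245756788074 193.66189934483367 [[-0.587, 0.809, -0.012], [0.603, 0.428, -0.673], [-0.54, -0.402, -0.739]] [ 0.301 -0.224  1.275] 0.9961903889973959
top 415.0325648636481 253.72448443238227 193.5792974269577 [[-0.025, -0.999, -0.02], [-0.985, 0.028, -0.168], [0.168, 0.015, -0.986]] [0.028 0.496 1.267] 0.9959971110026041
```

View pics/scene0.png

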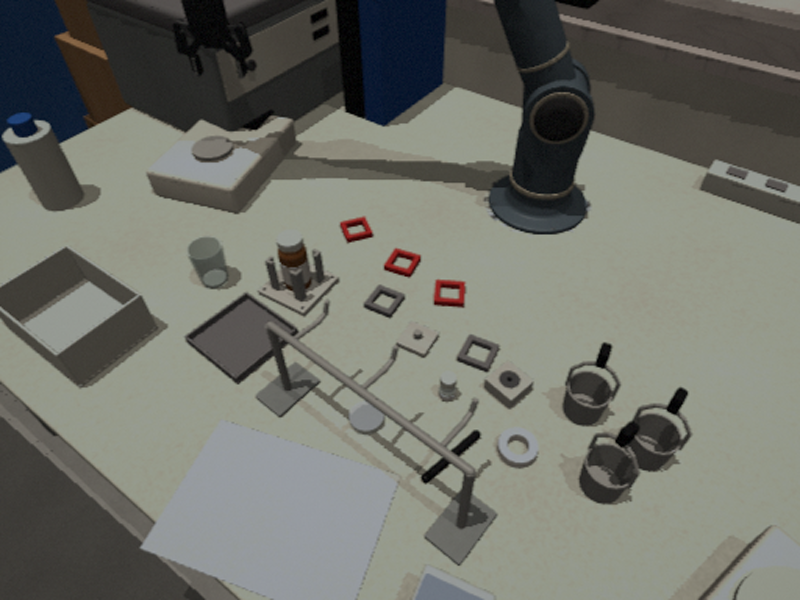

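View pics/top0.png

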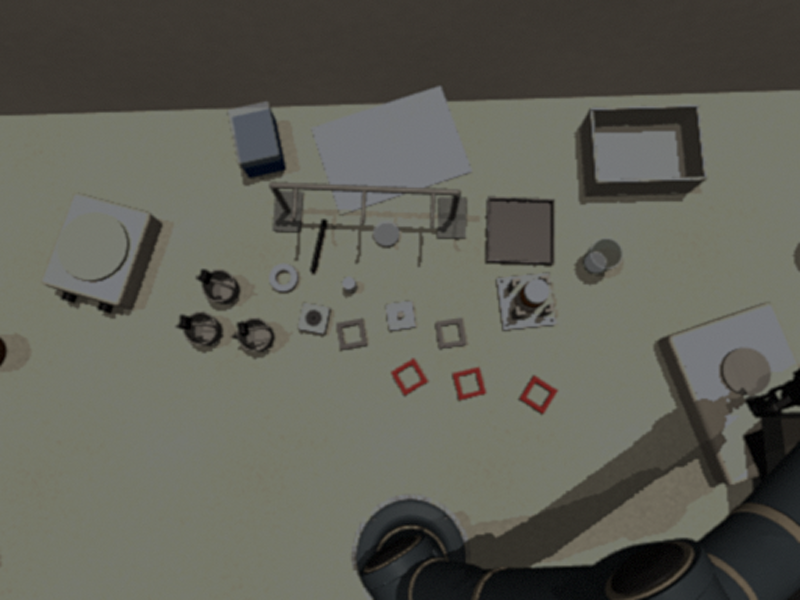

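The top view shows the bottle in the nest at (527,300), the tray at (520,232), and the body with its dark circle at (314,319). The cover with its port is at (400,316). There are three pails, at (203,330), (220,288) and (256,337), and the hook tips are at about (297,255), (358,260) and (420,262).

What could be taken for a spacer:
- Grey frames at (352,334) and (450,333). By the description I choose these two.
- Red frames at (409,377), (468,384) and (538,395). These are look-alikes to leave alone.
- The tape ring at (284,278).

I'll check the choice in a close crop.

```bash
cat > h.py <<'E'
import numpy as np, cv2
def load(n): return dict(np.load(n))
def ray(f,u,v):
    R,t=f["R"],f["t"]; c=-R.T@t
    d=R.T@np.array([(u-f["cx"])/f["fx"],(v-f["cy"])/f["fy"],1.0]); return c,d
def onz(f,u,v,z):
    c,d=ray(f,u,v); return c+d*(z-c[2])/d[2]
def proj(f,X):
    p=f["R"]@np.asarray(X,float)+f["t"]; return np.array([f["fx"]*p[0]/p[2]+f["cx"],f["fy"]*p[1]/p[2]+f["cy"]])
def tri(f1,p1,f2,p2):
    c1,d1=ray(f1,*p1);c2,d2=ray(f2,*p2);d1=d1/np.linalg.norm(d1);d2=d2/np.linalg.norm(d2)
    A=np.stack([d1,-d2],1);s=np.linalg.lstsq(A,c2-c1,rcond=None)[0]
    a,b=c1+s[0]*d1,c2+s[1]*d2
    return (a+b)/2,np.linalg.norm(a-b)
def cloud(f):
    v,u=np.mgrid[0:384,0:512];z=f["range_z"]
    P=np.stack([(u-f["cx"])/f["fx"]*z,(v-f["cy"])/f["fy"]*z,z],-1)-f["t"]
    return P@f["R"]   # R^T (P-t)
def crop(f,u0,v0,u1,v1,name,s=None):
    im=f["image"][v0:v1,u0:u1,::-1]
    im=np.clip(im.astype(float)*1.7,0,255).astype(np.uint8)
    s=s or min(800/(u1-u0),600/(v1-v0))
    cv2.imwrite(name,cv2.resize(im,None,fx=s,fy=s,interpolation=cv2.INTER_NEAREST)[:600,:800]); print(name,s)
E
python3 - <<'E'
from h import *
T=load("top0.npz");S=load("scene0.npz")
crop(T,105,110,265,230,"pics/c1.png")
crop(T,265,110,405,215,"pics/c2.png")
crop(S,100,130,292,274,"pics/c3.png")
crop(S,220,190,460,330,"pics/c4.png")
E
```

```text
pics/c1.png 5.0
pics/c2.png 5.714285714285714
pics/c3.png 4.166666666666667
pics/c4.png 3.3333333333333335
```

View pics/c1.png

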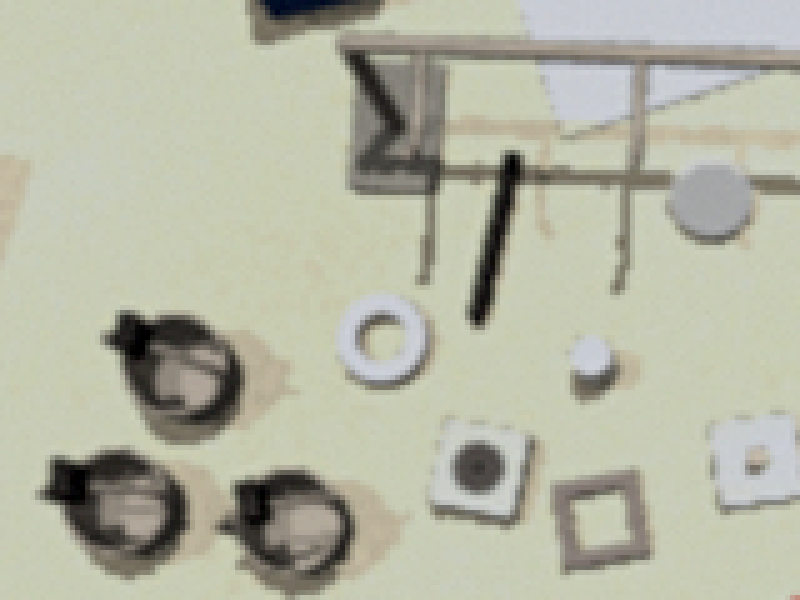

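View pics/c2.png

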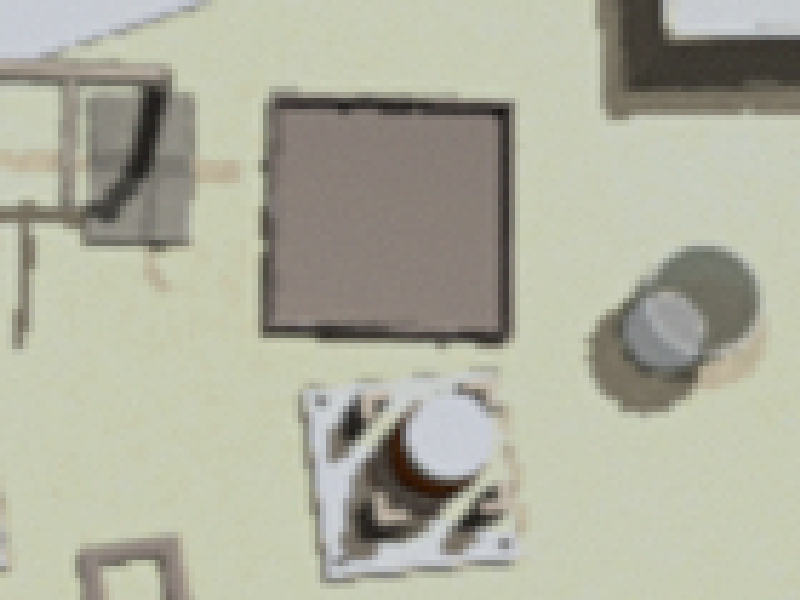

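View pics/c3.png

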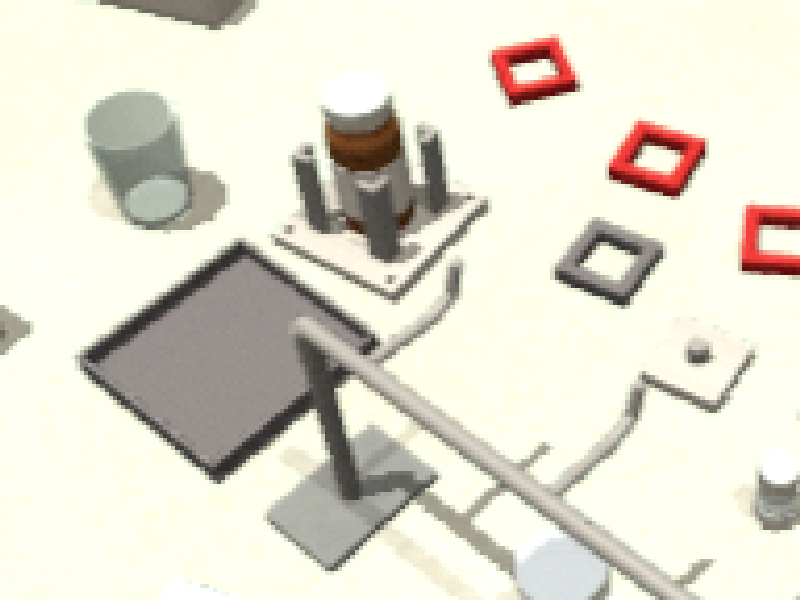

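View pics/c4.png

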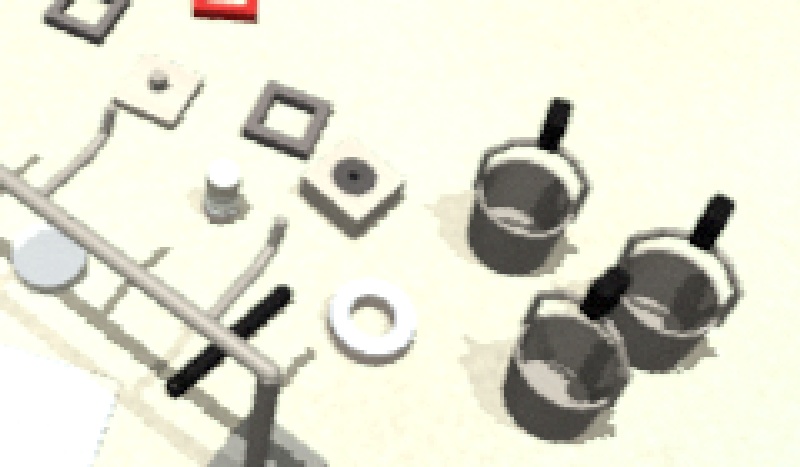

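The grey frames at crop pixels (602,520) and (130,575) are plain grey with square holes, so they are the spacers. The red ones are the decoys. Next I'll measure everything.

```bash
cat > m.py <<'E'
from h import *
def masks(f):
    hsv=cv2.cvtColor(f["image"],cv2.COLOR_RGB2HSV); return hsv
def rect(f,mask,z):
    "mask -> largest contour -> rays to plane z -> minAreaRect"
    cs,_=cv2.findContours(mask.astype(np.uint8),cv2.RETR_EXTERNAL,cv2.CHAIN_APPROX_NONE)
    c=max(cs,key=cv2.contourArea).reshape(-1,2)
    P=np.array([onz(f,u,v,z)[:2] for u,v in c])
    (x,y),(w,h),a=cv2.minAreaRect((P*1000).astype(np.float32))
    return np.array([x,y])/1000,(w,h),(a+45)%90-45
def comps(f,zlo,zhi,xr,yr,amin=15):
    P=cloud(f);m=(P[...,2]>zlo)&(P[...,2]<zhi)&(P[...,0]>xr[0])&(P[...,0]<xr[1])&(P[...,1]>yr[0])&(P[...,1]<yr[1])&(f["range_z"]>0)
    n,l,s,c=cv2.connectedComponentsWithStats(m.astype(np.uint8),connectivity=4)
    return P,[(l==i) for i in range(1,n) if s[i,4]>=amin]
E
python3 - <<'E'
from m import *
for n in ["top0.npz","scene0.npz"]:
    f=load(n);P=cloud(f)
    z=P[...,2][(np.abs(P[...,2])<.02)&(P[...,0]>.2)&(P[...,0]<.9)&(abs(P[...,1])<.5)];print(n,"table z",np.median(z),z.std())
    P,C=comps(f,.006,.3,(.3,.95),(-.35,.6))
    for m in C:
        Q=P[m];v,u=np.nonzero(m);col=np.median(f["image"][m],0)
        zt=np.percentile(Q[:,2],90);r=rect(f,m,zt)
        print(n[:3],"px",int(u.mean()),int(v.mean()),"n",m.sum(),"c",np.round(Q.mean(0),3),"ztop %.3f"%zt,"rect",np.round(r[0],3),np.round(r[1],0),round(r[2],1),"col",col)
E
```

```text
top0.npz table z 0.00011115571930103323 0.004124165899467913
top px 163 88 n 1293 c [0.84  0.295 0.078] ztop 0.092 rect [0.834 0.292] [155.  94.] 11.6 col [81. 86. 95.]
top px 235 129 n 1336 c [0.688 0.064 0.099] ztop 0.171 rect [0.654 0.066] [371.  97.] -4.6 col [81. 78. 72.]
top px 333 147 n 366 c [ 0.647 -0.249  0.015] ztop 0.021 rect [ 0.647 -0.244] [143. 143.] -3.8 col [59.5 55.  52. ]
top px 80 161 n 1872 c [0.612 0.559 0.067] ztop 0.087 rect [0.601 0.562] [122. 200.] -16.2 col [117. 119. 109.]
top px 203 157 n 141 c [0.627 0.178 0.012] ztop 0.015 rect [0.628 0.177] [ 14. 118.] -12.8 col [27. 25. 22.]
top px 246 148 n 225 c [0.651 0.034 0.014] ztop 0.017 rect [0.649 0.033] [53. 54.] -1.5 col [97. 98. 99.]
top px 180 177 n 204 c [0.561 0.25  0.018] ztop 0.022 rect [0.559 0.249] [59. 56.] -1.7 col [117. 119. 120.]
top px 138 181 n 347 c [0.539 0.372 0.065] ztop 0.155 rect [0.521 0.346] [85. 61.] 44.6 col [38. 36. 32.]
top px 336 192 n 1133 c [ 0.491 -0.244  0.048] ztop 0.126 rect [ 0.479 -0.23 ] [101. 104.] 4.4 col [106. 105. 101.]
top px 223 181 n 79 c [0.537 0.111 0.041] ztop 0
[... 2074 characters left out ...]
81 0.306] [150.  68.] 2.0 col [51. 49. 46.]
sce px 325 245 n 558 c [0.478 0.19  0.025] ztop 0.030 rect [0.481 0.191] [63. 68.] -12.8 col [125. 124. 115.]
sce px 286 246 n 192 c [0.544 0.116 0.036] ztop 0.051 rect [0.552 0.12 ] [53. 26.] 32.2 col [98. 98. 92.]
sce px 406 286 n 2254 c [0.497 0.394 0.061] ztop 0.142 rect [0.536 0.393] [ 75. 215.] -22.7 col [48. 47. 44.]
sce px 331 285 n 442 c [0.564 0.253 0.018] ztop 0.021 rect [0.566 0.254] [65. 58.] 29.4 col [151. 155. 157.]
sce px 485 364 n 1848 c [0.575 0.568 0.077] ztop 0.089 rect [0.592 0.569] [ 60. 149.] -17.1 col [144. 148. 136.]
sce px 285 375 n 717 c [0.81  0.282 0.091] ztop 0.092 rect [0.801 0.284] [37. 95.] 35.8 col [116. 122. 130.]
```

```bash
cat > n.py <<'E'
from m import *
def platefit(f,c=(.475,-.25),r=.085,band=(.007,.017)):
    P=cloud(f);d=np.hypot(P[...,0]-c[0],P[...,1]-c[1])
    m=(P[...,2]>band[0])&(P[...,2]<band[1])&(d<r)
    v,u=np.nonzero(m)
    X=np.array([onz(f,a,b,.012)[:2] for a,b in zip(u,v)])
    h=cv2.convexHull((X*1000).astype(np.float32));(x,y),(w,hh),a=cv2.minAreaRect(h)
    return np.array([x,y])/1000,(w,hh),(a+45)%90-45
def posts(f,c,r=.06,band=(.074,.09)):
    P=cloud(f);d=np.hypot(P[...,0]-c[0],P[...,1]-c[1])
    m=(P[...,2]>band[0])&(P[...,2]<band[1])&(d<r)&(d>.036)
    n,l,s,cc=cv2.connectedComponentsWithStats(m.astype(np.uint8))
    return [(np.round(cc[i],1).tolist(),s[i,4],np.round(P[l==i].mean(0),4).tolist()) for i in range(1,n) if s[i,4]>2]
E
python3 - <<'E'
from n import *
for n in ["top0.npz","scene0.npz"]:
    f=load(n);print(n)
    r=platefit(f);print(" plate",np.round(r[0],4),r[1:])
    for p in posts(f,r[0]):print(" post",p)
    P,C=comps(f,.118,.135,(.4,.55),(-.33,-.15),5)
    for m in C: r=rect(f,m,.127);print(" cap",np.round(P[m].mean(0),4),np.round(r[0],4),r[1])
    P,C=comps(f,.012,.03,(.54,.75),(-.35,-.15),100)
    for m in C: r=rect(f,m,.018);print(" tray",np.round(r[0],4),r[1:])
    # pails: tab tops
    P,C=comps(f,.15,.17,(.35,.65),(.22,.46),4)
    for m in C: v,u=np.nonzero(m);r=rect(f,m,.158);print(" tab",u.mean().round(1),v.mean().round(1),m.sum(),np.round(P[m].mean(0),4),np.round(r[0],4),np.round(r[1],0),r[2])
    P,C=comps(f,.05,.066,(.35,.65),(.22,.46),10)
    for m in C: v,u=np.nonzero(m);X=np.array([onz(f,a,b,.06)[:2] for a,b in zip(u,v)])*1000;(c,rad)=cv2.minEnclosingCircle(X.astype(np.float32));print(" rim",m.sum(),np.round(c,1),rad)
E
```

```text
top0.npz
 plate [ 0.4817 -0.2555] ((142.8771209716797, 118.35616302490234), 4.0623297691345215)
 post ([348.6, 178.0], np.int32(21), [0.53, -0.278, 0.0803])
 post ([329.4, 180.3], np.int32(16), [0.5244, -0.219, 0.0803])
 post ([330.7, 199.2], np.int32(12), [0.4657, -0.2195, 0.0811])
 cap [ 0.4977 -0.2503  0.1264] [ 0.4984 -0.2501] (43.422611236572266, 44.713104248046875)
 tray [ 0.648  -0.2469] ((137.63580322265625, 141.17335510253906), -3.7594146728515625)
 tab 129.5 175.9 41 [0.5394 0.3731 0.1567] [0.5392 0.3726] [14. 24.] -16.942031860351562
 tab 116.8 205.5 38 [0.4532 0.4077 0.1568] [0.4531 0.4077] [15. 20.] -1.6017913818359375
 tab 154.1 209.6 42 [0.4385 0.2997 0.1562] [0.4384 0.2997] [21. 17.] 0.7980430722236633
 rim 34 [554.7 363.1] 28.417016983032227
 rim 20 [528.4 397.2] 18.208362579345703
 rim 14 [520.5 345. ] 11.208623886108398
 rim 14 [509.4 371.5] 14.195149421691895
 rim 20 [481.2 411.7] 17.387287139892578
 rim 20 [465.4 300.4] 18.745105743408203
 rim 29 [438.3 393.4] 27.08670997619629
 rim 51 [437.2 298.4] 34.51930618286133
 rim 19 [437.7 429.3] 17.066486358642578
scene0.npz
 plate [ 0.5002 -0.2465] ((113.15460968017578, 111.58163452148438), 3.110978364944458)
 post ([202.4, 161.8], np.int32(27), [0.4667, -0.2217, 0.0792])
 post ([172.6, 166.8], np.int32(28), [0.5314, -0.2763, 0.0798])
 post ([189.4, 175.0], np.int32(25), [0.5275, -0.2158, 0.0789])
 cap [ 0.5011 -0.2462  0.1258] [ 0.503  -0.2455] (51.89769744873047, 43.75654220581055)
 tray [ 0.6502 -0.2426] ((144.4273223876953, 141.46119689941406), -3.9276199340820312)
 tab 387.5 224.1 68 [0.4416 0.3024 0.1567] [0.4424 0.3023] [28. 14.] 12.004617691040039
 tab 435.1 253.3 87 [0.4566 0.4098 0.1567] [0.4581 0.4096] [14. 31.] -1.1926040649414062
 tab 402.8 274.7 95 [0.5418 0.375  0.157 ] [0.5426 0.3748] [14. 28.] -13.469230651855469
 rim 245 [441.7 302. ] 37.123016357421875
 rim 257 [456.6 410.1] 36.90945816040039
 rim 261 [542.5 374.6] 36.98176956176758
```

Run:
```python
from h import *
T=load("top0.npz");S=load("scene0.npz")
crop(T,112,168,182,220,"pics/c5.png",10)
crop(S,355,215,435,285,"pics/c6.png",8.5)
```

```text
pics/c5.png 10
pics/c6.png 8.5
```

View pics/c5.png

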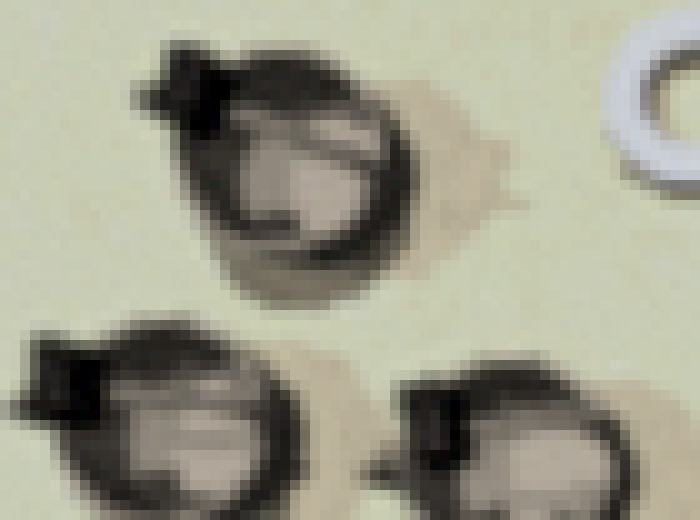

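View pics/c6.png

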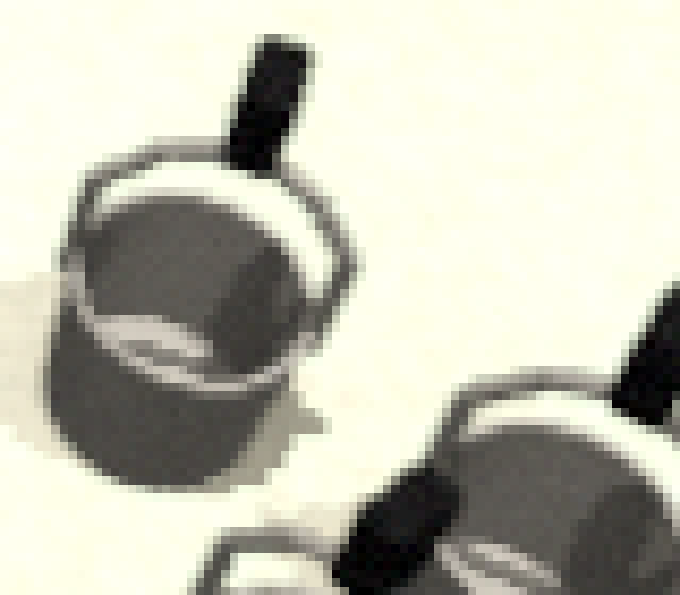

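```bash
cat > r.py <<'E'
from plant import robot
from n import *
import math
D=lambda yaw:[math.pi,0,yaw]
def st(msg=""):
    s=robot.sense();print(msg,"t %.1f"%s["t"],"tcp",np.round(s["tcp_pos"],4),"rot",np.round(s["tcp_rot"],3),"op %.3f"%s["opening"],"F",np.round(s["wrist_force"],1),"q7 %.2f"%s["joint_pos"][6]);return s
def snap(tag):
    o={}
    for n in("top","scene"):
        f=robot.grab_frame(n);np.savez(f"{n}_{tag}.npz",**f);o[n]=f
    return o
E
python3 - <<'E'
from r import *
y=0.08
robot.goto([.499,-.248,.22],D(y));st()
robot.move_straight([.499,-.248,.095],vel=.12,contact_N=8);st("down")
robot.grip(0.0,40);s=st("grip");print(robot.nose_length)
snap("g1")
robot.move_straight([.499,-.248,.195],vel=.1);st("lift")
robot.move_straight([.649,-.245,.195],vel=.2)
snap("b1")
c=robot.move_straight([.649,-.245,.084],vel=.08,contact_N=5);st("place %s"%c)
E
```

```text
t 1.6 tcp [ 0.4984 -0.2502  0.2199] rot [3.141 0.    0.076] op 0.998 F [-0.7  0.4  0. ] q7 0.31
down t 2.8 tcp [ 0.4996 -0.2482  0.0957] rot [ 3.141e+00 -1.000e-03  8.000e-02] op 1.000 F [ 0.1  0.3 -0. ] q7 0.23
grip t 3.2 tcp [ 0.4991 -0.2484  0.096 ] rot [ 3.141 -0.     0.08 ] op 0.580 F [-1.5  0.3  5.6] q7 0.23
0.011
lift t 4.5 tcp [ 0.4985 -0.2478  0.1942] rot [-3.141e+00  1.000e-03  8.000e-02] op 0.586 F [-1.3  0.3 -3.3] q7 0.30
place True t 6.7 tcp [ 0.6486 -0.245   0.0881] rot [-3.141e+00  2.000e-03  8.000e-02] op 0.579 F [-0.8 -0.4  4.1] q7 0.15
```

Run:
```python
from r import *
robot.grip(1.0);st("open")
robot.move_straight([.649,-.245,.22],vel=.2);st()
robot.goto([.47,.08,.30],D(0.0)) 
robot.goto([.35,.35,.30],D(0.0));st()
o=snap("a1")
for n,f in o.items(): crop(f,*( (265,110,405,215) if n=="top" else (100,130,260,250)),f"pics/a1{n}.png")
```

```text
open t 7.2 tcp [ 0.6468 -0.2446  0.0856] rot [-3.139  0.006  0.08 ] op 1.004 F [-0.1  0.5 -0.3] q7 0.15
 t 8.0 tcp [ 0.6481 -0.2449  0.2186] rot [-3.139  0.008  0.08 ] op 0.996 F [-0.1 -0.4  0. ] q7 0.20
 t 10.5 tcp [0.3515 0.3487 0.2996] rot [ 3.141e+00  0.000e+00 -3.000e-03] op 0.997 F [ 0.2 -1.1  0. ] q7 -1.04
pics/a1top.png 5.714285714285714
pics/a1scene.png 5.0
```

View pics/a1top.png

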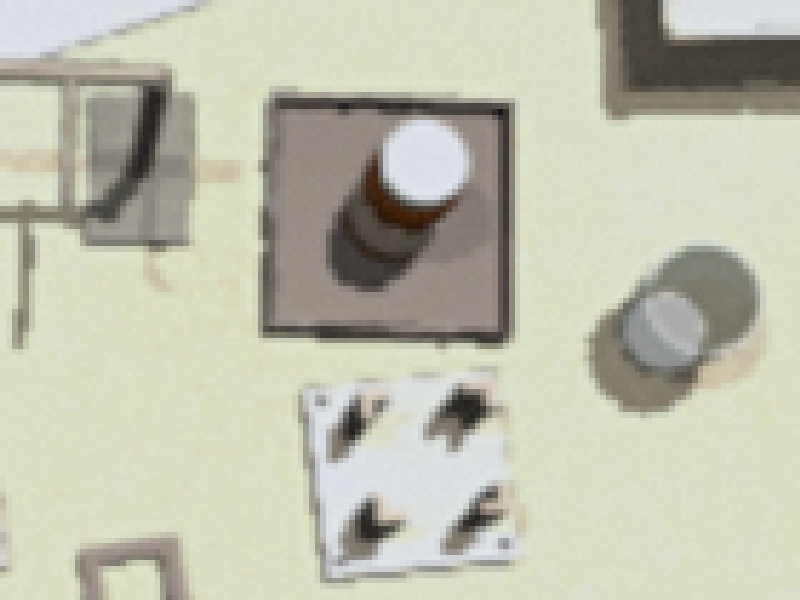

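View pics/a1scene.png

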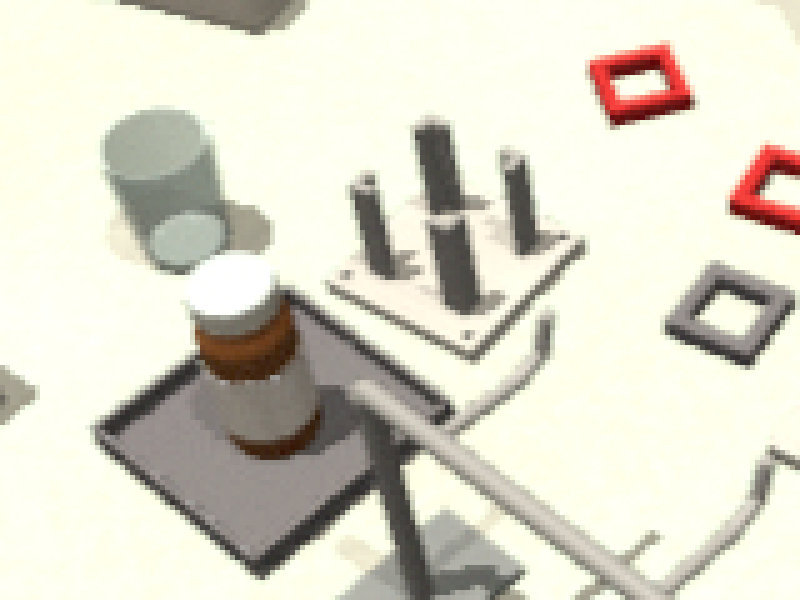

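The bottle stands upright in the tray: cap at top crop (424,163), body in scene crop (265,400). The nest is empty and all four posts are visible. Next I'll measure the nest and the offset between camera and robot.

Run:
```python
from n import *
for n in ["top_a1.npz","scene_a1.npz"]:
    f=load(n);print(n)
    for p in posts(f,(.499,-.248),r=.075,band=(.076,.09)):print(" post",p)
    P=cloud(f)
    P2,C=comps(f,.118-.008,.127,(.58,.72),(-.33,-.15),20)
    for m in C:
        r=rect(f,m&(P[...,2]>.114),.119);print(" cap",np.round(P[m].mean(0),4),np.round(r[0],4),r[1])
    # plate: bright pixels near plane z .012
    g=f["image"].mean(2).astype(int);hsv=cv2.cvtColor(f["image"],cv2.COLOR_RGB2HSV)
    m=(P[...,2]>.008)&(P[...,2]<.018)&(np.hypot(P[...,0]-.499,P[...,1]+.248)<.083)&(P[...,0]+ .06*P[...,1] <.56)
    nn,l,s,cc=cv2.connectedComponentsWithStats(m.astype(np.uint8));i=1+np.argmax(s[1:,4]);r=rect(f,l==i,.012);print(" plate",np.round(r[0],4),r[1:])
    for k,(x,y) in {"body":(.473,.187),"spA":(.437,-.092),"spB":(.441,.112),"cover":(.476,.010)}.items():
        Pz,C=comps(f,.006,.05,(x-.045,x+.045),(y-.045,y+.045),50)
        for m in C:
            zt=.028 if k=="body" else .012
            mm=m&(abs(P[...,2]-zt)<.004);v,u=np.nonzero(mm);r=rect(f,mm,zt)
            print(" ",k,mm.sum(),"z %.4f"%P[mm][:,2].mean(),np.round(r[0],4),np.round(r[1],1),round(r[2],1))
```

```text
top_a1.npz
 post ([348.6, 177.8], np.int32(21), [0.5304, -0.2778, 0.0816])
 post ([329.3, 179.7], np.int32(17), [0.5262, -0.2187, 0.0809])
 post ([351.4, 197.0], np.int32(23), [0.4708, -0.2828, 0.0804])
 post ([331.9, 199.2], np.int32(17), [0.4653, -0.2231, 0.0817])
 cap [ 0.6466 -0.2472  0.1179] [ 0.6474 -0.2473] (44.5521354675293, 44.46697235107422)
 plate [ 0.498 -0.25 ] ((110.1006088256836, 110.46636199951172), 4.258274078369141)
  body 270 z 0.0278 [0.4728 0.1857] [55.9 55.9] -12.9
  spA 167 z 0.0118 [ 0.4363 -0.0928] [56.3 55.9] 6.6
  spB 162 z 0.0118 [0.44   0.1107] [56.4 55.8] 8.8
  cover 238 z 0.0118 [0.475 0.009] [56.6 55.4] 6.6
scene_a1.npz
 post ([186.3, 154.5], np.int32(25), [0.4707, -0.2805, 0.0798])
 post ([202.4, 161.5], np.int32(22), [0.4672, -0.2209, 0.0813])
 post ([172.6, 166.6], np.int32(25), [0.5312, -0.276, 0.0807])
 post ([189.5, 174.3], np.int32(23), [0.5264, -0.2159, 0.0805])
 cap [ 0.6493 -0.2431  0.1179] [ 0.6489 -0.2448] (48.65583801269531, 44.61598587036133)
 plate [ 0.5004 -0.2468] ((112.3953857421875, 111.69356536865234), 4.518988132476807)
  body 431 z 0.0281 [0.4742 0.188 ] [56.7 58.3] -12.6
  spA 205 z 0.0116 [ 0.4381 -0.0907] [60.4 57.1] 7.0
  spB 248 z 0.0117 [0.4412 0.1125] [59.8 56.1] 8.9
  cover 321 z 0.0120 [0.4769 0.0117] [58.9 56.6] 6.8
```

Run:
```python
from r import *
for nm,p,y in [("body",[.474,.187,.02],-.222),("body+",[.478,.201,.02],1.349),("body-",[.478,.201,.02],-1.79),("nest+",[.499,-.249,.04],1.651),("nest-",[.499,-.249,.04],-1.49),("nest0",[.499,-.249,.04],.08),("spA",[.437,-.092,.012],.118),("spA+",[.437,-.092,.012],1.69),("spB+",[.4406,.1116,.012],1.725),("spB-",[.4406,.1116,.012],-1.416),("spB0",[.4406,.1116,.012],.155)]:
    q=robot.inverse_kinematics(p,D(y));print(nm,None if q is None else np.round(q,2))
```

```text
body [-0.04  0.58 -0.53  2.08  0.5   0.61 -1.14]
body+ [ 0.13  0.68 -0.8   2.04  0.74  0.73  0.21]
body- [-0.21  0.55 -0.34  2.06  0.33  0.58 -2.58]
nest+ [ 0.85  0.62 -0.62  1.95  0.53  0.73  1.57]
nest- [ 0.77  0.6  -0.51  1.96  0.44  0.7  -1.5 ]
nest0 [ 0.84  0.62 -0.6   1.95  0.52  0.73  0.01]
spA [ 0.73  0.6  -0.77  2.21  0.75  0.61 -0.48]
spA+ [ 0.67  0.57 -0.69  2.21  0.69  0.58  1.15]
spB+ [ 0.3   0.62 -0.8   2.19  0.78  0.64  0.66]
spB- [-0.    0.51 -0.41  2.21  0.43  0.5  -2.16]
spB0 [ 0.12  0.55 -0.57  2.2   0.57  0.54 -0.73]
```

Run:
```python
from r import *
robot.grip(.85)
y=-.222
robot.goto([.4735,.187,.12],D(y))
c=robot.move_straight([.4735,.187,.019],vel=.1,contact_N=8);st("down %s"%c)
robot.grip(0,30);s=st("grip")
p=s["tcp_pos"]
robot.move_straight([.4735,.187,.027],vel=.05)
robot.move_straight([.478,.202,.027],vel=.08)
c=robot.move_straight([.478,.202,.017],vel=.03,contact_N=5);s=st("set %s"%c)
robot.grip(.85);st("open")
robot.move_straight([.478,.202,.09],vel=.15)
robot.goto([.478,.202,.09],D(1.349))
c=robot.move_straight([.478,.202,.019],vel=.1,contact_N=8);st("down2 %s"%c)
robot.grip(0,30);s=st("grip2")
```

```text
down False t 13.2 tcp [0.4739 0.1873 0.0195] rot [-3.141e+00 -1.000e-03 -2.220e-01] op 0.853 F [-0.5  0.9  0. ] q7 -1.15
grip t 13.4 tcp [0.4737 0.1872 0.0198] rot [-3.141e+00 -1.000e-03 -2.220e-01] op 0.650 F [-1.5 -0.4  6.2] q7 -1.15
set True t 14.4 tcp [0.4782 0.2019 0.0196] rot [ 3.141 -0.    -0.222] op 0.647 F [-0.2 -0.8  3.5] q7 -1.17
open t 14.7 tcp [0.4774 0.2016 0.0191] rot [ 3.141e+00  1.000e-03 -2.220e-01] op 0.849 F [ 0.1 -0.4  0.6] q7 -1.17
down2 False t 17.4 tcp [0.4783 0.2024 0.0194] rot [ 3.141e+00 -1.000e-03  1.349e+00] op 0.848 F [-0.4  0.3  0.7] q7 0.14
grip2 t 17.7 tcp [0.4784 0.2017 0.0198] rot [3.140e+00 1.000e-03 1.349e+00] op 0.649 F [-1.1 -2.1  6.9] q7 0.14
```

```bash
cat > meas.py <<'E'
from n import *
OFF={"top":np.zeros(2),"scene":np.zeros(2)}
def sq(f,x,y,zt,r=.05,bgmax=None):
    P=cloud(f);m=(abs(P[...,2]-zt)<.004)&(abs(P[...,0]-x)<r)&(abs(P[...,1]-y)<r)
    n,l,s,_=cv2.connectedComponentsWithStats(m.astype(np.uint8),connectivity=4);i=1+np.argmax(s[1:,4]);q=rect(f,l==i,zt)
    return q,P[l==i][:,2].mean()
E
python3 - <<'E'
from r import *
from meas import *
robot.grip(.85)
robot.move_straight([.478,.202,.12],vel=.2)
robot.goto([.42,-.12,.30],D(1.6))
o=snap("k1");st()
for n,f in o.items():
    q,z=sq(f,.478,.202,.028);print(n,"body",np.round(q[0],4),np.round(q[1],1),round(q[2],2),round(z,4))
E
```

```text
t 20.2 tcp [ 0.4201 -0.1191  0.2996] rot [-3.141e+00 -1.000e-03  1.602e+00] op 0.849 F [-0.  -0.   0.2] q7 1.65
top body [0.4799 0.2027] [55.3 56. ] -12.9 0.0278
scene body [0.4814 0.2048] [57.4 58.6] -12.27 0.0282
```

Run:
```python
from r import *
from meas import *
robot.goto([.4783,.2018,.10],D(-.222))
c=robot.move_straight([.4783,.2018,.019],vel=.12,contact_N=8);st("down %s"%c)
robot.grip(0,30);st("grip")
robot.move_straight([.4783,.2018,.15],vel=.2)
robot.goto([.50,-.147,.15],D(.08))
c=robot.move_straight([.50,-.147,.017],vel=.1,contact_N=5);s=st("set %s"%c)
robot.grip(.85);st("open")
robot.move_straight([.50,-.147,.12],vel=.2)
robot.goto([.42,.15,.30],D(0.08))
o=snap("k2");st()
for n,f in o.items():
    q,z=sq(f,.50,-.147,.028);print(n,"body",np.round(q[0],4),np.round(q[1],1),round(q[2],2),round(z,4))
    print([p[2] for p in posts(f,(.499,-.248),r=.075,band=(.076,.09))])
    crop(f,*( (265,110,405,215) if n=="top" else (130,130,290,250)),f"pics/k2{n}.png")
```

```text
down False t 23.3 tcp [0.4787 0.2021 0.0194] rot [-3.141e+00 -1.000e-03 -2.220e-01] op 0.850 F [0.1 0.6 0.3] q7 -1.22
grip t 23.6 tcp [0.479  0.2022 0.02  ] rot [-3.141e+00 -2.000e-03 -2.220e-01] op 0.652 F [-0.5  0.1  5.9] q7 -1.22
set True t 27.0 tcp [ 0.4993 -0.1468  0.0199] rot [-3.141e+00  3.000e-03  8.000e-02] op 0.647 F [ 0.3 -0.3  4.4] q7 -0.24
open t 27.3 tcp [ 0.498  -0.1467  0.0187] rot [-3.14   0.005  0.08 ] op 0.850 F [ 0.5 -0.1 -0.2] q7 -0.24
 t 29.4 tcp [0.4205 0.1483 0.2991] rot [-3.141e+00  2.000e-03  7.700e-02] op 0.850 F [-0.1 -0.3 -0.6] q7 -0.47
top body [ 0.4998 -0.1457] [56.8 55.9] 4.2 0.0276
[[0.5302, -0.278, 0.0817], [0.5261, -0.2178, 0.0821], [0.4709, -0.2825, 0.0816], [0.4661, -0.2235, 0.0821]]
pics/k2top.png 5.714285714285714
scene body [ 0.5022 -0.1429] [59.1 58.9] 2.89 0.0278
[[0.471, -0.2795, 0.0807], [0.4668, -0.2214, 0.0807], [0.531, -0.276, 0.0805], [0.5256, -0.2158, 0.0806]]
pics/k2scene.png 5.0
```

View pics/k2scene.png

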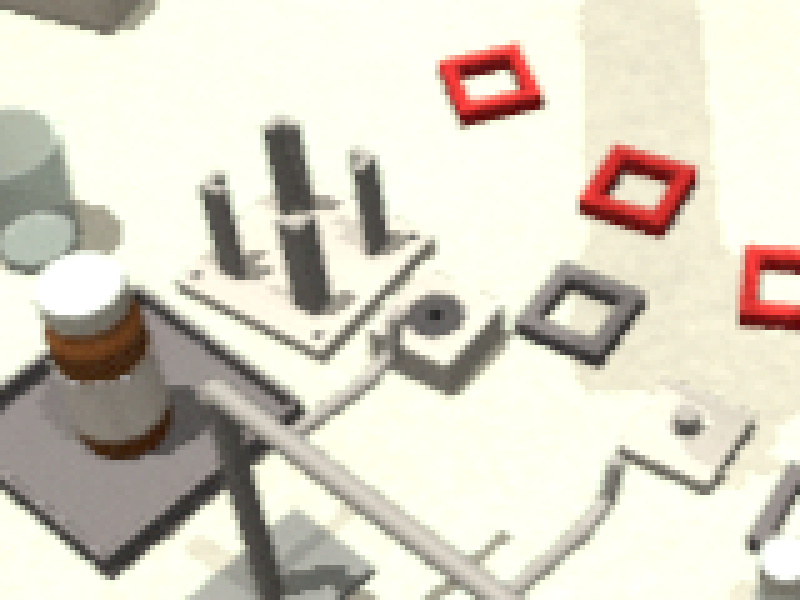

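Run:
```python
from r import *
robot.goto([.499,-.1468,.10],D(.08))
robot.move_straight([.499,-.1468,.019],vel=.12,contact_N=8);st("down")
robot.grip(0,30);st("grip")
robot.move_straight([.499,-.1468,.125],vel=.15)
robot.move_straight([.497,-.251,.125],vel=.15)
robot.sleep(.3);s=st("above")
c=robot.move_straight([.497,-.251,.06],vel=.05,contact_N=6);s=st("in %s"%c)
if not c:
    c=robot.move_straight([.497,-.251,.029],vel=.05,contact_N=6);s=st("in2 %s"%c)
```

```text
down t 31.6 tcp [ 0.4996 -0.1466  0.0195] rot [ 3.141e+00 -1.000e-03  8.000e-02] op 0.847 F [0.3 0.1 0. ] q7 -0.24
grip t 31.9 tcp [ 0.4996 -0.1469  0.02  ] rot [ 3.141e+00 -1.000e-03  8.000e-02] op 0.650 F [-0.4  0.9  6.5] q7 -0.24
above t 33.9 tcp [ 0.4972 -0.2503  0.1252] rot [ 3.142 -0.     0.081] op 0.645 F [-0.9 -0.6 -2.6] q7 0.09
in False t 35.3 tcp [ 0.4973 -0.2511  0.0604] rot [ 3.141e+00 -1.000e-03  8.000e-02] op 0.648 F [-0.8  0.6 -3.1] q7 0.02
in2 True t 35.9 tcp [ 0.4964 -0.2509  0.0318] rot [-3.141e+00  2.000e-03  8.000e-02] op 0.649 F [-0.1  0.   5.4] q7 -0.01
```

Run:
```python
from r import *
from meas import *
robot.grip(.85);st("open")
robot.move_straight([.497,-.251,.16],vel=.2)
robot.goto([.42,.15,.30],D(0.08))
o=snap("k3");st()
f=o["top"]
q,z=sq(f,.497,-.251,.040,r=.03);print("body in nest",np.round(q[0],4),np.round(q[1],1),round(q[2],2),round(z,4))
crop(f,265,160,405,265,"pics/k3top.png");crop(o["scene"],130,130,290,250,"pics/k3scene.png")
for k,x,y in [("spA",.437,-.092),("spB",.441,.112),("cover",.476,.01)]:
    for n,f in o.items():
        q,z=sq(f,x,y,.012);print(n,k,np.round(q[0],4),np.round(q[1],1),round(q[2],2),round(z,4))
```

```text
open t 36.2 tcp [ 0.4955 -0.2508  0.0311] rot [-3.14e+00  3.00e-03  8.00e-02] op 0.853 F [-0.3  0.1  0.1] q7 -0.01
 t 38.7 tcp [0.4206 0.1487 0.2996] rot [-3.141e+00  1.000e-03  7.700e-02] op 0.850 F [-0.2  0.5 -0.1] q7 -0.49
body in nest [ 0.4974 -0.2492] [56.1 56.9] 4.41 0.0395
pics/k3top.png 5.714285714285714
pics/k3scene.png 5.0
top spA [ 0.4366 -0.0929] [55.9 55.6] 6.58 0.0117
scene spA [ 0.4379 -0.0908] [58.9 57.4] 6.65 0.0116
top spB [0.4634 0.0914] [23.7 59.8] 34.92 0.0116
scene spB [0.4752 0.0991] [39.1 56.9] 7.95 0.0118
top cover [0.4752 0.009 ] [56.1 55.5] 6.6 0.0118
scene cover [0.4767 0.0117] [58.5 56.5] 6.76 0.0119
```

View pics/k3scene.png

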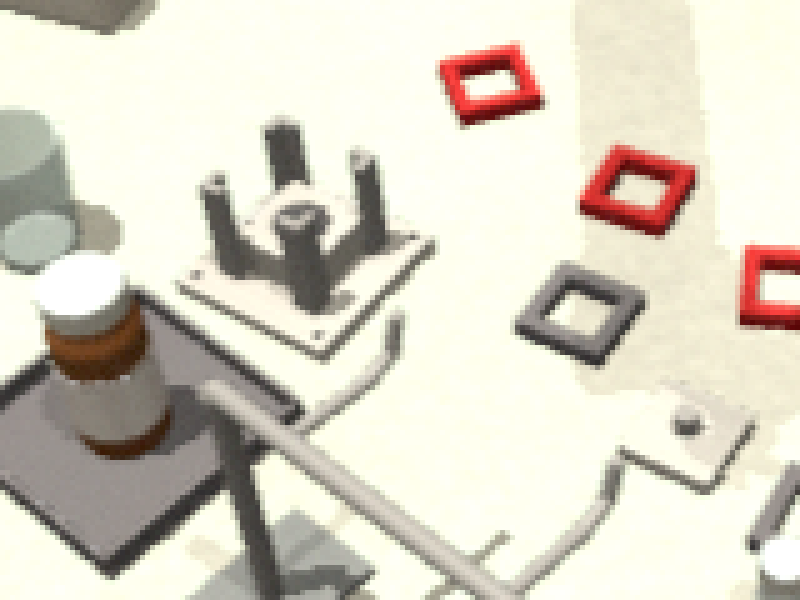

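```bash
cat >> r.py <<'E'
def pickpart(x,y,yaw_first,yaw_last,z=.014,N=25,pre=.85,up=.10):
    robot.grip(pre)
    robot.goto([x,y,up],D(yaw_first))
    c=robot.move_straight([x,y,z],vel=.12,contact_N=8);st("down1 %s"%c)
    robot.grip(0,N);st("sq1")
    robot.grip(pre)
    robot.move_straight([x,y,.06],vel=.15)
    robot.goto([x,y,.06],D(yaw_last))
    c=robot.move_straight([x,y,z],vel=.12,contact_N=8);st("down2 %s"%c)
    robot.grip(0,N);return st("sq2")
E
python3 - <<'E'
from r import *
pickpart(.4352,-.094,1.686,.115)
robot.move_straight([.4352,-.094,.06],vel=.1);st("lift")
E
```

```text
down1 False t 41.2 tcp [ 0.4357 -0.0938  0.0145] rot [3.141 0.    1.686] op 0.842 F [-0.2 -0.4 -0.6] q7 1.00
sq1 t 41.5 tcp [ 0.4358 -0.0941  0.0149] rot [3.140e+00 1.000e-03 1.686e+00] op 0.645 F [-1.4  0.6  6.7] q7 1.00
down2 False t 44.0 tcp [ 0.4353 -0.0938  0.014 ] rot [-3.141  0.     0.115] op 0.849 F [0.1 0.3 0.6] q7 -0.29
sq2 t 44.3 tcp [ 0.4358 -0.094   0.0149] rot [ 3.141e+00 -2.000e-03  1.150e-01] op 0.642 F [-0.7  0.6  6.8] q7 -0.29
lift t 44.9 tcp [ 0.4349 -0.0942  0.0599] rot [3.141 0.    0.115] op 0.642 F [ 0.2 -0.5 -0.7] q7 -0.20
```

```bash
cat >> r.py <<'E'
NEST=(.4967,-.251)
def insert(zend,xy=NEST,N=5):
    x,y=xy
    s=robot.sense()["tcp_pos"]
    robot.move_straight([s[0],s[1],.13],vel=.15)
    robot.goto([x,y,.13],D(.08));robot.sleep(.2);st("above")
    c=robot.move_straight([x,y,.08],vel=.05,contact_N=6);st("in %s"%c)
    if c: return False
    c=robot.move_straight([x,y,zend-.003],vel=.04,contact_N=N);s=st("in2 %s"%c)
    return abs(s["tcp_pos"][2]-zend)<.003
E
python3 - <<'E'
from r import *
from meas import *
ok=insert(.0545);print(ok)
if ok:
    robot.grip(.85);st("open")
    robot.move_straight([.4967,-.251,.15],vel=.2)
    robot.goto([.42,-.05,.32],D(0.08))
    o=snap("k4")
    f=o["top"]
    q,z=sq(f,.497,-.251,.052,r=.03);print("spacer in nest",np.round(q[0],4),np.round(q[1],1),round(q[2],2),round(z,4))
    for k,x,y in [("spB",.46,.11),("cover",.476,.01)]:
      for n,f in o.items():
        q,z=sq(f,x,y,.012);print(n,k,np.round(q[0],4),np.round(q[1],1),round(q[2],2),round(z,4))
    crop(f,250,130,410,250,"pics/k4scene.png");crop(o["top"],150,130,310,250,"pics/k4top.png")
E
```

```text
above t 46.5 tcp [ 0.4966 -0.2494  0.1299] rot [-3.141  0.     0.083] op 0.641 F [ 0.2 -0.2  0.4] q7 0.15
in False t 47.6 tcp [ 0.497  -0.2511  0.0803] rot [ 3.141e+00 -1.000e-03  8.000e-02] op 0.644 F [-0.4 -0.2 -0.3] q7 0.10
in2 True t 48.2 tcp [ 0.4963 -0.2509  0.0548] rot [-3.141e+00  2.000e-03  8.000e-02] op 0.640 F [-1.1  0.5  6.2] q7 0.07
True
open t 48.5 tcp [ 0.4956 -0.2508  0.054 ] rot [-3.14e+00  3.00e-03  8.00e-02] op 0.849 F [-0.3  0.4  0.4] q7 0.07
spacer in nest [ 0.4976 -0.2499] [56.6 55.5] 4.39 0.0515
top spB [0.484  0.0989] [56.1 55.7] 8.69 0.0119
scene spB [0.4849 0.1006] [58.4 56.6] 9.06 0.0118
top cover [0.4748 0.0129] [56.1 47.8] 6.74 0.0115
scene cover [0.4767 0.0117] [58.5 56.6] 6.76 0.0118
pics/k4scene.png 5.0
pics/k4top.png 5.0
```

View pics/k4scene.png

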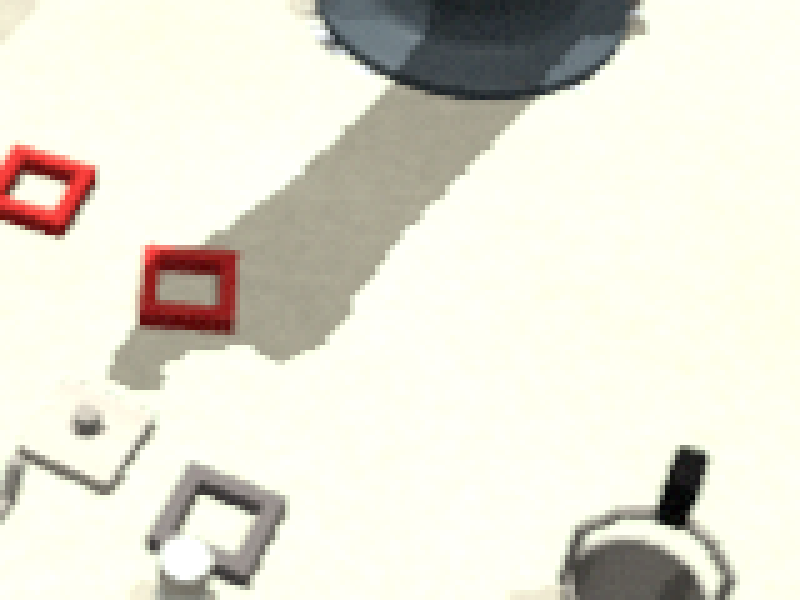

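View pics/k4top.png

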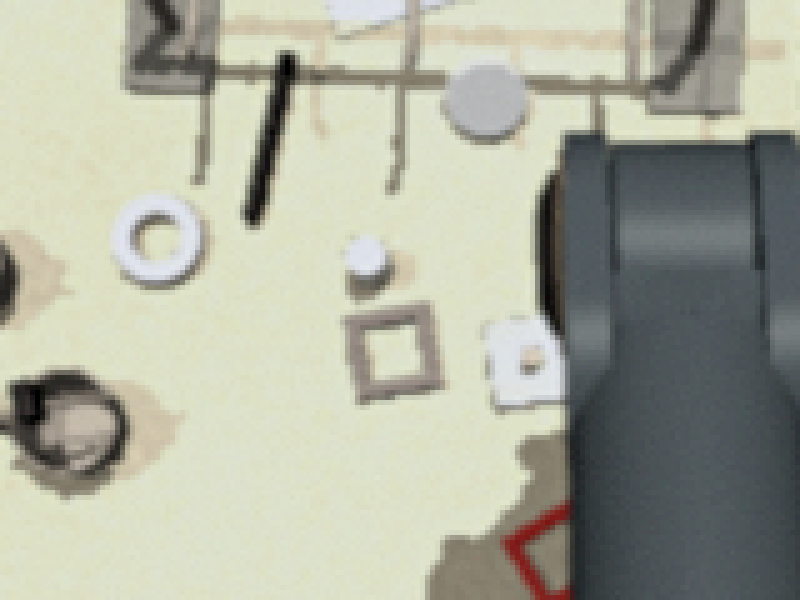

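The second spacer was knocked aside. It is now at (.484,.099), next to the vial (top crop: frame (393,352), vial (367,257)). I'll grip it across y only, carry it to a clear spot, centre it there and then insert it.

Run:
```python
from r import *
y=.153+math.pi/2
robot.grip(.82)
p=(.4827,.0978)
robot.goto([*p,.12],D(y))
c=robot.move_straight([*p,.014],vel=.1,contact_N=6);st("down %s"%c)
robot.grip(0,25);st("g")
robot.move_straight([*p,.03],vel=.08)
robot.move_straight([.445,.13,.03],vel=.15)
c=robot.move_straight([.445,.13,.012],vel=.04,contact_N=4);st("set %s"%c)
robot.grip(.85)
robot.move_straight([.445,.13,.06],vel=.15)
robot.goto([.445,.13,.06],D(.153))
c=robot.move_straight([.445,.13,.014],vel=.1,contact_N=6);st("down2 %s"%c)
robot.grip(0,25);st("g2")
print(insert(.0665))
```

```text
down False t 52.8 tcp [0.4831 0.098  0.0145] rot [ 3.14  -0.     1.724] op 0.819 F [-0.   0.3 -1. ] q7 0.76
g t 53.0 tcp [0.4832 0.0979 0.0148] rot [3.14  0.    1.724] op 0.643 F [-1.4 -0.7  6.4] q7 0.76
set True t 54.3 tcp [0.4455 0.1293 0.0144] rot [-3.141  0.     1.723] op 0.642 F [ 0.5 -0.4  2.2] q7 0.65
down2 False t 56.8 tcp [0.445  0.1302 0.014 ] rot [-3.141  0.     0.153] op 0.848 F [ 0.1 -0.2 -0.2] q7 -0.63
g2 t 57.1 tcp [0.4456 0.1302 0.0148] rot [-3.141e+00 -2.000e-03  1.530e-01] op 0.648 F [-0.9 -0.3  5.2] q7 -0.63
above t 59.7 tcp [ 0.4972 -0.2496  0.1301] rot [-3.141 -0.     0.083] op 0.641 F [-0.1  0.8 -0.7] q7 0.26
in False t 60.8 tcp [ 0.497  -0.2511  0.0803] rot [ 3.141e+00 -1.000e-03  8.000e-02] op 0.649 F [ 0.2  0.6 -0.2] q7 0.22
in2 True t 61.2 tcp [ 0.4969 -0.2512  0.0664] rot [ 3.141e+00 -1.000e-03  8.000e-02] op 0.639 F [0.5 0.1 2.2] q7 0.21
True
```

Run:
```python
from r import *
from meas import *
robot.grip(.85)
robot.move_straight([.4967,-.251,.16],vel=.2)
robot.goto([.42,.25,.32],D(0.08))
o=snap("k5");f=o["top"]
q,z=sq(f,.497,-.251,.064,r=.03);print("spacer2 in nest",np.round(q[0],4),np.round(q[1],1),round(q[2],2),round(z,4))
for n,f in o.items():
    q,z=sq(f,.475,.01,.012);print(n,"cover",np.round(q[0],4),np.round(q[1],1),round(q[2],2),round(z,4))
crop(o["scene"],130,130,290,250,"pics/k5scene.png");st()
```

```text
spacer2 in nest [ 0.4973 -0.2513] [56.5 59.3] 3.18 0.0635
top cover [0.4752 0.009 ] [56.1 55.6] 6.74 0.0115
scene cover [0.4769 0.0117] [58.9 56.6] 6.76 0.0118
pics/k5scene.png 5.0
 t 64.2 tcp [0.4206 0.2489 0.3196] rot [3.141e+00 1.000e-03 7.800e-02] op 0.850 F [ 0.1 -0.7 -0.6] q7 -0.70
```

View pics/k5scene.png

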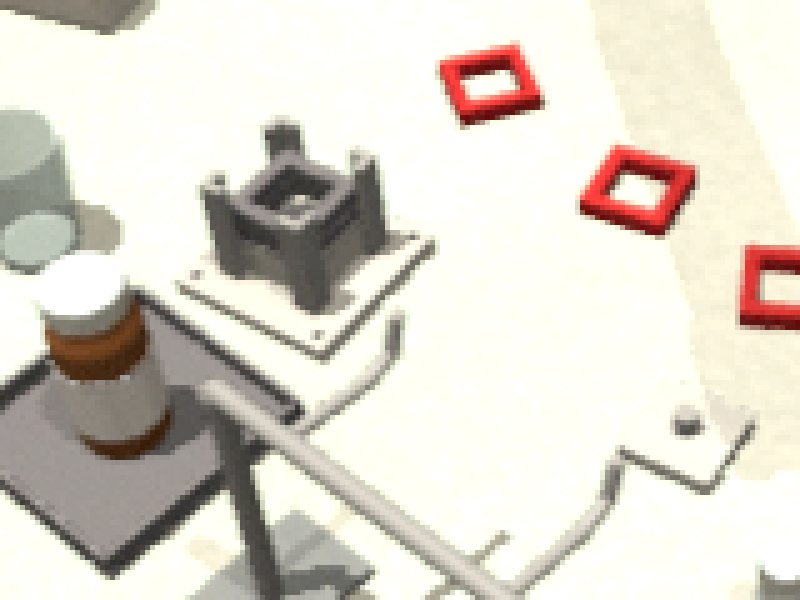

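The body and both spacers sit level in the nest, around scene crop (295,195), with the top face at 63.5 mm. The cover is next.

Run:
```python
from r import *
from meas import *
pickpart(.4739,.0082,.117+math.pi/2,.117)
ok=insert(.0785);print(ok)
if ok:
    robot.grip(.85);st("open")
    robot.move_straight([.4967,-.251,.17],vel=.2)
    robot.goto([.42,.15,.32],D(0.08))
    o=snap("k6");f=o["top"];P=cloud(f)
    q,z=sq(f,.497,-.251,.076,r=.025);print("cover in nest",np.round(q[0],4),np.round(q[1],1),round(q[2],2),round(z,4))
    crop(o["scene"],130,130,290,250,"pics/k6scene.png");st()
```

```text
down1 False t 66.8 tcp [0.4744 0.0085 0.0144] rot [ 3.141 -0.     1.688] op 0.852 F [-0.3 -0.1 -0.4] q7 0.90
sq1 t 67.1 tcp [0.4745 0.0082 0.015 ] rot [3.140e+00 1.000e-03 1.688e+00] op 0.643 F [-1.3 -0.2  5.7] q7 0.90
down2 False t 69.6 tcp [0.4739 0.0083 0.0139] rot [-3.141  0.     0.117] op 0.851 F [0.3 0.9 0.4] q7 -0.38
sq2 t 69.9 tcp [0.4745 0.0082 0.0149] rot [ 3.141e+00 -2.000e-03  1.170e-01] op 0.645 F [-1.1  0.4  4.7] q7 -0.38
above t 72.0 tcp [ 0.4973 -0.2489  0.1301] rot [-3.141 -0.     0.083] op 0.641 F [-0.8  0.4 -2.2] q7 0.26
in False t 73.2 tcp [ 0.497  -0.2511  0.0803] rot [ 3.141e+00 -1.000e-03  8.000e-02] op 0.641 F [-0.2  0.4 -1. ] q7 0.22
in2 True t 73.4 tcp [ 0.4976 -0.2515  0.078 ] rot [ 3.139e+00 -1.000e-03  8.000e-02] op 0.642 F [-1.5  0.1  4.3] q7 0.21
True
open t 73.7 tcp [ 0.4966 -0.2512  0.0767] rot [3.141e+00 1.000e-03 8.000e-02] op 0.849 F [0.  0.3 0.2] q7 0.21
cover in nest [ 0.4972 -0.2509] [49.7 49.8] -1.68 0.0759
pics/k6scene.png 5.0
 t 76.0 tcp [0.4205 0.1488 0.3195] rot [-3.141e+00  1.000e-03  7.700e-02] op 0.848 F [-0.2  0.2  0.4] q7 -0.41
```

View pics/k6scene.png

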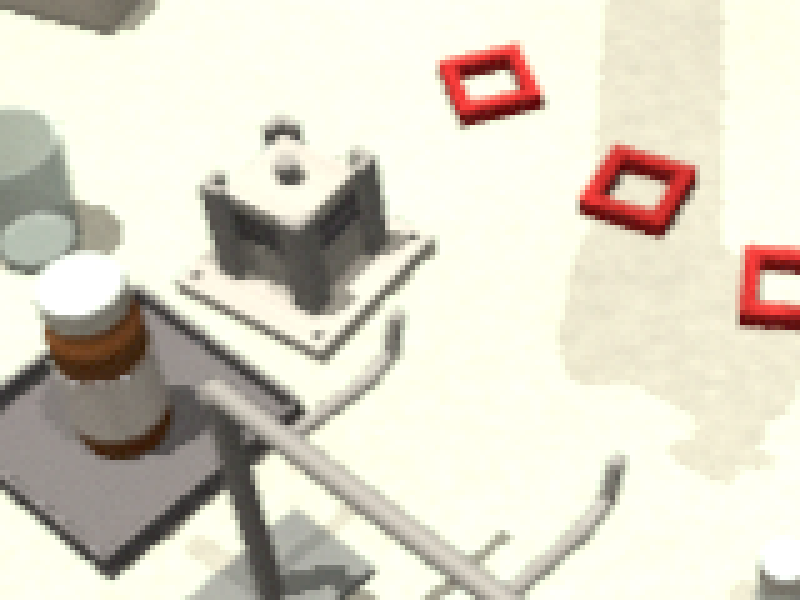

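The cover is seated flat with its port up (scene crop (290,168), top face 75.9 mm). Next I'll measure the hooks and pail handles.

Run:
```python
from n import *
for n in ["top0.npz","scene0.npz"]:
    f=load(n);P=cloud(f);v,u=np.mgrid[0:384,0:512]
    print(n)
    bar=(P[...,2]>.155)&(P[...,2]<.185)&(P[...,0]>.665)&(P[...,0]<.75)&(abs(P[...,1]-.06)<.25)
    Q=P[bar];
    a=cv2.fitLine(Q[:,:2].astype(np.float32),cv2.DIST_HUBER,0,.001,.001).ravel();print(" bar n",len(Q),"dir deg",np.degrees(np.arctan2(a[1],a[0])),"pt",a[2:],"y range",Q[:,1].min(),Q[:,1].max(),"x",Q[:,0].min(),Q[:,0].max())
    hk=(P[...,2]>.140)&(P[...,2]<.2)&(P[...,0]>.55)&(P[...,0]<.668)&(P[...,1]>-.15)&(P[...,1]<.28)
    nn,l,s,c=cv2.connectedComponentsWithStats(hk.astype(np.uint8))
    for i in range(1,nn):
        if s[i,4]<8: continue
        q=P[l==i];t=q[q[:,2]>.178];print(" hook n",s[i,4],"px",np.round(c[i]),"xmin %.4f ymean %.4f"%(q[:,0].min(),q[:,1].mean()),"tip",len(t),np.round(t.mean(0),4) if len(t) else None,"zmax %.3f"%q[:,2].max(), "prof",[ (round(x0,3),np.round(np.median(q[abs(q[:,0]-x0)<.004],0)[1:],4).tolist()) for x0 in np.arange(.60,.67,.01) if (abs(q[:,0]-x0)<.004).sum()>1])
    # pails
    for (x,y) in [(.441,.301),(.455,.409),(.541,.374)]:
        d=np.hypot(P[...,0]-x,P[...,1]-y)
        w=(d<.042)&(P[...,2]>.075)&(P[...,2]<.122);t=(d<.025)&(P[...,2]>.130)
        q=P[w];a=cv2.fitLine(q[:,:2].astype(np.float32),cv2.DIST_HUBER,0,.001,.001).ravel() if w.sum()>4 else None
        r=rect(f,(d<.03)&(P[...,2]>.152),.158)
        print(" pail",x,y,"wire n",w.sum(),None if a is None else (np.round(a[2:],4),round(np.degrees(np.arctan2(a[1],a[0]))%180,1)),"spread",np.round(np.linalg.norm(np.ptp(q[:,:2],0)),3) if w.sum() else None,"tabtop",np.round(r[0],4),np.round(r[1],0),round(r[2],1))
```

```text
top0.npz
 bar n 572 dir deg 85.51797 pt [0.6937117  0.08002692] y range -0.11079210403880453 0.24854783841134612 x 0.6653551131374664 0.7175833205461515
 hook n 47 px [276. 137.] xmin 0.6114 ymean -0.0568 tip 7 [ 0.6145 -0.055   0.1857] zmax 0.189 prof [(np.float64(0.61), [-0.055, 0.1881]), (np.float64(0.62), [-0.055, 0.1854]), (np.float64(0.63), [-0.0562, 0.1649]), (np.float64(0.64), [-0.0567, 0.1618]), (np.float64(0.65), [-0.057, 0.1646]), (np.float64(0.66), [-0.0573, 0.1658]), (np.float64(0.67), [-0.0589, 0.1675])]
 hook n 31 px [187. 136.] xmin 0.6294 ymean 0.2015 tip 8 [0.6329 0.2025 0.187 ] zmax 0.190 prof [(np.float64(0.63), [0.2024, 0.1888]), (np.float64(0.64), [0.2008, 0.1746]), (np.float64(0.65), [0.2008, 0.1657]), (np.float64(0.66), [0.2008, 0.163]), (np.float64(0.67), [0.1997, 0.1641])]
 hook n 41 px [232. 136.] xmin 0.6201 ymean 0.0723 tip 7 [0.6234 0.0744 0.1866] zmax 0.188 prof [(np.float64(0.62), [0.0737, 0.1856]), (np.float64(0.63), [0.0724, 0.1813]), (np.float64(0.64), [0.0718, 0.1664]), (np.float64(0.65), [0.0719, 0.1635]), (np.float64(0.66), [0.0715, 0.1647])]
 pa
[... 1272 characters left out ...]
 n 97 px [300. 265.] xmin 0.6287 ymean 0.2048 tip 25 [0.6348 0.2056 0.1844] zmax 0.188 prof [(np.float64(0.63), [0.2058, 0.1867]), (np.float64(0.64), [0.2055, 0.1744]), (np.float64(0.65), [0.2047, 0.166]), (np.float64(0.66), [0.2036, 0.1645]), (np.float64(0.67), [0.2036, 0.1655])]
 pail 0.441 0.301 wire n 106 (array([0.4432, 0.2895], dtype=float32), np.float32(101.9)) spread 0.074 tabtop [0.4415 0.3021] [26. 14.] 12.0
 pail 0.455 0.409 wire n 123 (array([0.4553, 0.3985], dtype=float32), np.float32(88.9)) spread 0.074 tabtop [0.4558 0.4097] [14. 26.] -1.2
 pail 0.541 0.374 wire n 123 (array([0.5431, 0.3819], dtype=float32), np.float32(72.7)) spread 0.074 tabtop [0.5422 0.3746] [14. 27.] -18.4
```

```bash
cat >> r.py <<'E'
H=[(.633,-.0575),(.6424,.072),(.6517,.2005)]
RX=np.array([.9975,-.0715]);YH=1.499
def hang(p,yaw,h):
    """grip tab, lift, go to start 75 mm in front of the saddle"""
    h=np.array(H[h]);a=h-RX*.085
    robot.grip(.5)
    robot.goto([*p,.26],D(yaw))
    c=robot.move_straight([*p,.143],vel=.12,contact_N=6);st("down %s"%c)
    robot.grip(0,40);st("grip")
    robot.move_straight([*p,.225],vel=.1);st("lift")
    robot.move_straight([*a,.225],vel=.15,attitude=D(YH));robot.sleep(.3);st("start")
def hang2(h):
    h=np.array(H[h])
    c=robot.move_straight([*h,.225],vel=.06,contact_N=4);st("over %s"%c)
    if c: return False
    robot.sleep(.2)
    c=robot.move_straight([*h,.182],vel=.03,contact_N=3);st("hung %s"%c)
    return True
def letgo(h):
    h=np.array(H[h]);robot.grip(.45);st("open")
    robot.move_straight([*h,.27],vel=.1)
E
python3 - <<'E'
from r import *
for p,y in [((.438,.2988),1.785),((.4525,.4066),1.557),((.5385,.3715),1.27)]:
    print(np.round(robot.inverse_kinematics([*p,.143],D(y)),2))
for h in H: 
    for d in (.085,0): print(np.round(robot.inverse_kinematics([*(np.array(h)-RX*d),.225],D(YH)),2))
hang((.438,.2988),1.785,0)
o=snap("p1")
crop(o["scene"],160,120,352,264,"pics/p1scene.png")
E
```

```text
[ 0.05  0.53 -0.96  1.94  0.53  0.95  0.62]
[-0.15  0.65 -0.95  1.76  0.61  1.05  0.25]
[-0.04  0.73 -0.97  1.64  0.66  1.12  0.08]
[ 0.6   0.38 -0.74  1.82  0.29  1.06  1.25]
[ 0.55  0.53 -0.76  1.62  0.39  1.15  1.2 ]
[ 0.43  0.43 -0.85  1.79  0.36  1.09  0.96]
[ 0.39  0.57 -0.84  1.59  0.45  1.18  0.95]
[ 0.23  0.53 -0.92  1.69  0.45  1.15  0.69]
[ 0.21  0.66 -0.92  1.5   0.54  1.25  0.72]
down False t 78.6 tcp [0.4384 0.2993 0.1437] rot [ 3.140e+00 -1.000e-03  1.785e+00] op 0.502 F [ 0.2 -0.1  0.3] q7 0.64
grip t 79.0 tcp [0.4383 0.2993 0.1436] rot [ 3.140e+00 -1.000e-03  1.785e+00] op 0.153 F [-0.2  0.8  2.2] q7 0.64
lift t 79.9 tcp [0.4377 0.2983 0.2243] rot [-3.140e+00  1.000e-03  1.785e+00] op 0.154 F [-0.5  0.1 -1. ] q7 0.73
start t 82.8 tcp [ 0.5482 -0.0513  0.225 ] rot [-3.142  0.     1.499] op 0.158 F [ 0.5  0.  -0.2] q7 1.18
pics/p1scene.png 4.166666666666667
```

View pics/p1scene.png

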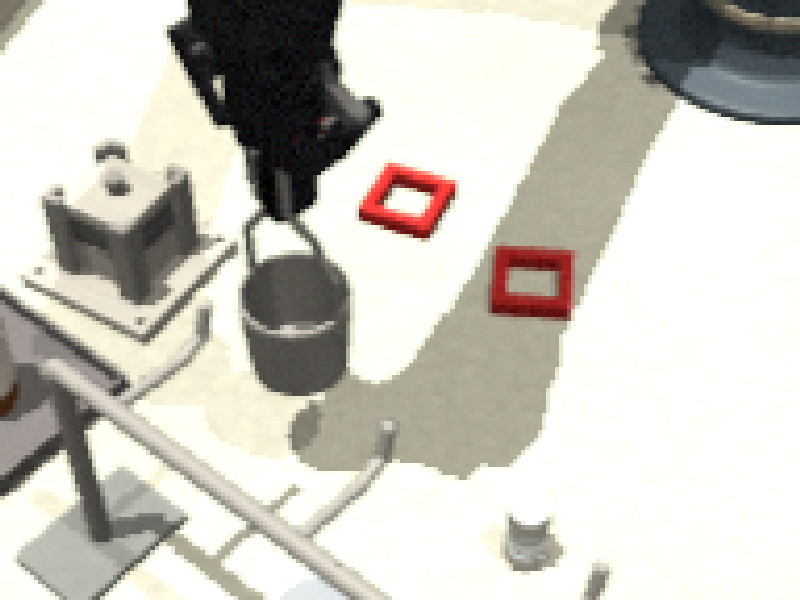

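The pail hangs straight from the gripper (scene crop (295,320)) in front of hook 0, whose tip is at (205,320). Next I'll move it onto the hook.

Run:
```python
from r import *
print(hang2(0))
o=snap("p2")
crop(o["scene"],130,120,322,264,"pics/p2scene.png")
```

```text
over False t 84.5 tcp [ 0.6327 -0.0575  0.2251] rot [-3.141  0.     1.499] op 0.152 F [ 0.8 -0.3  0.1] q7 1.17
hung True t 85.8 tcp [ 0.6338 -0.0576  0.1882] rot [ 3.14  -0.     1.499] op 0.157 F [0.8 0.1 2.4] q7 1.14
True
pics/p2scene.png 4.166666666666667
```

View pics/p2scene.png

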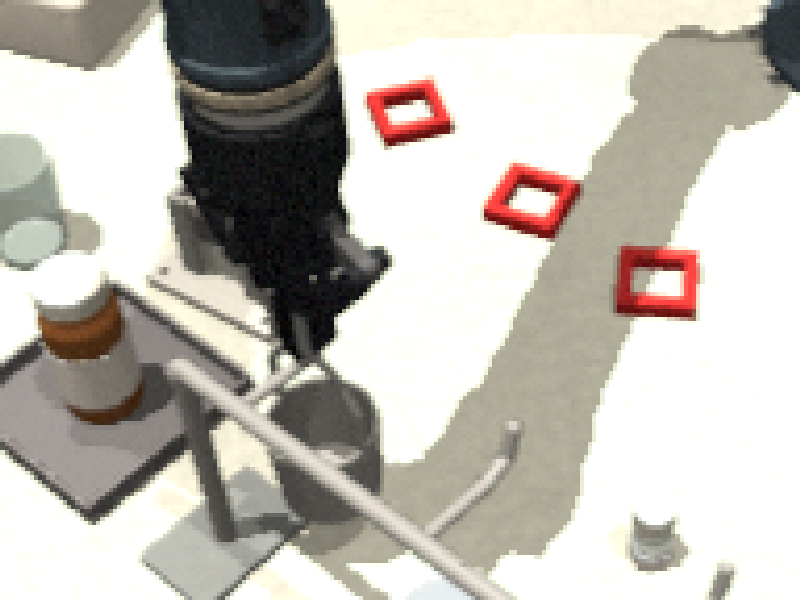

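Run:
```python
from r import *
robot.grip(.3);st("open");robot.grip(.45)
h=H[0];robot.move_straight([*h,.27],vel=.1)
robot.goto([.5385,.3715,.28],D(1.27))
o=snap("p3")
f=o["scene"];crop(f,130,140,290,260,"pics/p3scene.png");st()
for n,f in o.items():
    P=cloud(f);x,y=H[0];d=np.hypot(P[...,0]-x,P[...,1]-y);m=(d<.03)&(P[...,2]>.19)&(P[...,2]<.215);print(n,m.sum(),np.round(P[m].mean(0),4) if m.any() else 0, rect(f,m,.201)[0] if m.any() else 0)
    for (x,y) in [(.455,.409),(.541,.374)]:
        d=np.hypot(P[...,0]-x,P[...,1]-y);m=(d<.03)&(P[...,2]>.152)&(P[...,2]<.165)
        if m.sum()>5: print("  tab",rect(f,m,.158))
```

```text
open t 86.2 tcp [ 0.6323 -0.0579  0.1866] rot [-3.139  0.     1.499] op 0.301 F [0.5 1.  0.2] q7 1.14
pics/p3scene.png 5.0
 t 89.2 tcp [0.5397 0.3699 0.2797] rot [3.141e+00 1.000e-03 1.267e+00] op 0.447 F [-0.6  0.7  0.6] q7 0.26
top 43 [ 0.6332 -0.0571  0.2003] [ 0.63256201 -0.05654773]
  tab (array([0.45311108, 0.40774927]), (14.464073181152344, 20.322113037109375), -1.6213760375976562)
scene 87 [ 0.6366 -0.0531  0.1994] [ 0.63735541 -0.05162434]
  tab (array([0.45687912, 0.40966077]), (13.699652671813965, 28.406352996826172), -1.192718505859375)
  tab (array([0.54222589, 0.37487656]), (13.9951753616333, 27.358020782470703), -13.469284057617188)
```

View pics/p3scene.png

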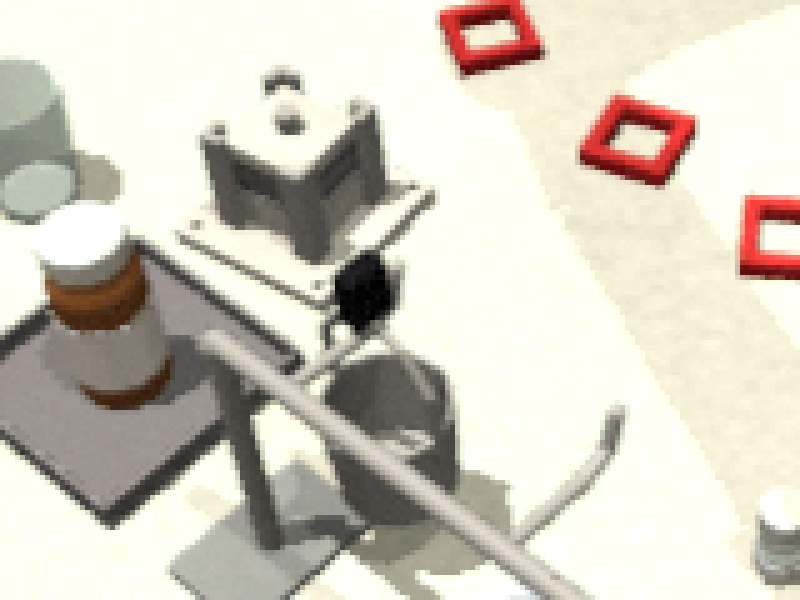

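Pail 1 hangs upright on hook 0: tab at scene crop (362,290), and its top at 200 mm against 201 expected. The next pail goes on hook 2.

Run:
```python
from r import *
hang((.5385,.3715),1.27,2)
ok=hang2(2);print(ok)
if ok:
    robot.grip(.3);st("open");robot.grip(.45)
    h=H[2];robot.move_straight([*h,.27],vel=.1)
    robot.goto([.4525,.4066,.28],D(1.557))
    o=snap("p4");f=o["scene"];crop(f,180,140,420,320,"pics/p4scene.png")
    for n,f in o.items():
        P=cloud(f)
        for x,y in (H[0],H[2]):
            d=np.hypot(P[...,0]-x,P[...,1]-y);m=(d<.03)&(P[...,2]>.19)&(P[...,2]<.215);print(n,m.sum(),np.round(P[m].mean(0),4) if m.any() else 0)
```

```text
down False t 90.8 tcp [0.5389 0.3721 0.144 ] rot [ 3.141e+00 -2.000e-03  1.270e+00] op 0.499 F [-0.  -0.5  0.6] q7 0.17
grip t 91.1 tcp [0.5388 0.372  0.1437] rot [ 3.141e+00 -1.000e-03  1.270e+00] op 0.158 F [0.6 1.2 2.8] q7 0.17
lift t 92.1 tcp [0.5382 0.371  0.2242] rot [-3.141e+00  1.000e-03  1.270e+00] op 0.158 F [ 0.2 -0.1 -1.7] q7 0.23
start t 93.7 tcp [0.5667 0.2071 0.225 ] rot [ 3.142 -0.     1.5  ] op 0.150 F [ 0.2  0.1 -1.4] q7 0.68
over False t 95.2 tcp [0.6514 0.2007 0.2251] rot [-3.142  0.     1.499] op 0.155 F [ 0.8  0.1 -2.1] q7 0.74
hung True t 96.5 tcp [0.6527 0.2007 0.1886] rot [ 3.140e+00 -1.000e-03  1.499e+00] op 0.156 F [1.3 0.8 2.4] q7 0.72
True
open t 96.8 tcp [0.6516 0.1996 0.1873] rot [-3.140e+00  1.000e-03  1.499e+00] op 0.304 F [0.1 0.1 0.3] q7 0.72
pics/p4scene.png 3.3333333333333335
top 46 [ 0.6325 -0.057   0.2   ]
top 47 [0.6527 0.1999 0.201 ]
scene 90 [ 0.6368 -0.0531  0.1992]
scene 114 [0.6562 0.2031 0.2007]
```

View pics/p4scene.png

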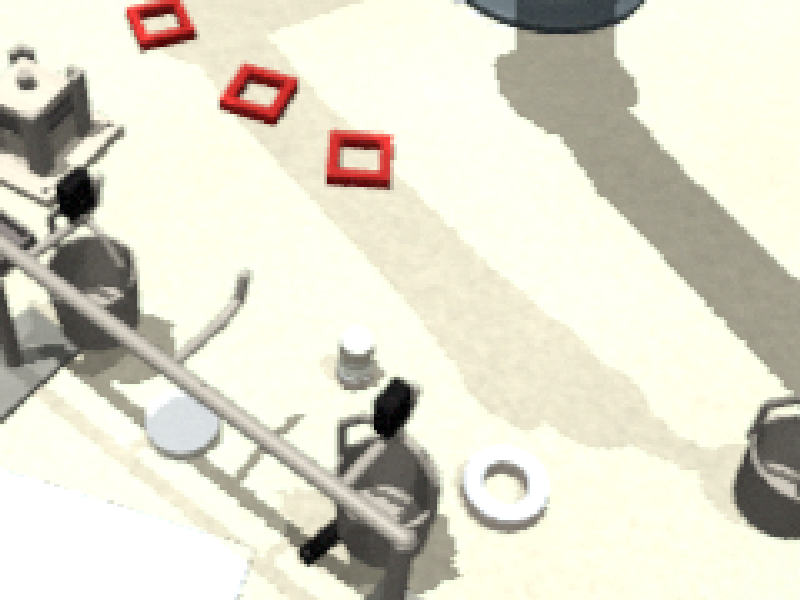

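Pails 1 and 2 both hang upright: tabs at scene crop (77,195) and (393,407), tops at 199 to 201 mm. The last pail goes on hook 1.

Run:
```python
from r import *
hang((.4525,.4066),1.557,1)
ok=hang2(1);print(ok)
if ok:
    robot.grip(.3);st("open");robot.grip(.45)
    h=H[1];robot.move_straight([*h,.27],vel=.1)
    robot.goto([.42,.25,.33],D(1.5));robot.sleep(.5)
    o=snap("p5")
    for n,f in o.items():
        cv2.imwrite(f"pics/p5{n}.png",cv2.resize(np.clip(f["image"][:,:,::-1]*1.5,0,255).astype(np.uint8),(800,600)))
        P=cloud(f)
        for x,y in H:
            d=np.hypot(P[...,0]-x,P[...,1]-y);m=(d<.03)&(P[...,2]>.19)&(P[...,2]<.215);print(n,m.sum(),np.round(P[m].mean(0),4) if m.any() else 0)
        m=(P[...,2]>.072)&(P[...,2]<.08)&(np.hypot(P[...,0]-.4967,P[...,1]+.251)<.027);A=np.c_[P[m][:,:2]-[.4967,-.251],np.ones(m.sum())];c=np.linalg.lstsq(A,P[m][:,2],rcond=None)[0];print("cover plane",np.round(c,4))
        m=(P[...,2]>.115)&(P[...,2]<.125)&(np.hypot(P[...,0]-.648,P[...,1]+.245)<.035);print("cap",np.round(P[m].mean(0),4))
    st()
```

```text
down False t 100.9 tcp [0.4528 0.4072 0.1439] rot [ 3.140e+00 -1.000e-03  1.557e+00] op 0.502 F [-0.1  0.5  0.2] q7 0.28
grip t 101.2 tcp [0.4528 0.4071 0.1437] rot [ 3.141e+00 -1.000e-03  1.557e+00] op 0.153 F [0.2 0.  2.6] q7 0.28
lift t 102.2 tcp [0.4523 0.4061 0.2243] rot [-3.141e+00  1.000e-03  1.557e+00] op 0.157 F [ 0.1 -0.1 -1.8] q7 0.34
start t 105.0 tcp [0.5576 0.0783 0.225 ] rot [ 3.142 -0.     1.499] op 0.152 F [-0.6 -0.3 -1.8] q7 0.90
over False t 106.5 tcp [0.6421 0.0721 0.2251] rot [-3.141  0.     1.499] op 0.152 F [-0.1 -0.3 -1.7] q7 0.92
hung True t 107.8 tcp [0.6429 0.0719 0.1881] rot [ 3.141 -0.     1.499] op 0.160 F [1.2 0.3 3.3] q7 0.90
True
open t 108.1 tcp [0.6417 0.0713 0.1865] rot [-3.139e+00  1.000e-03  1.499e+00] op 0.297 F [ 0.4 -0.9 -1.2] q7 0.90
top 42 [ 0.6334 -0.0571  0.2009]
top 44 [0.6426 0.0722 0.2004]
top 47 [0.6529 0.1997 0.2006]
cover plane [-0.0019  0.0092  0.0759]
cap [ 0.6469 -0.2471  0.1189]
scene 87 [ 0.6366 -0.0531  0.1994]
scene 97 [0.6463 0.0753 0.1997]
scene 114 [0.6562 0.203  0.2008]
cover plane [0.0066 0.0062 0.0757]
cap [ 0.6484 -0.2449  0.1188]
 t 111.1 tcp [0.42 0.25 0.33] rot [-3.142 -0.     1.5  ] op 0.450 F [-0.  -0.8  0.1] q7 0.66
```

View pics/p5scene.png

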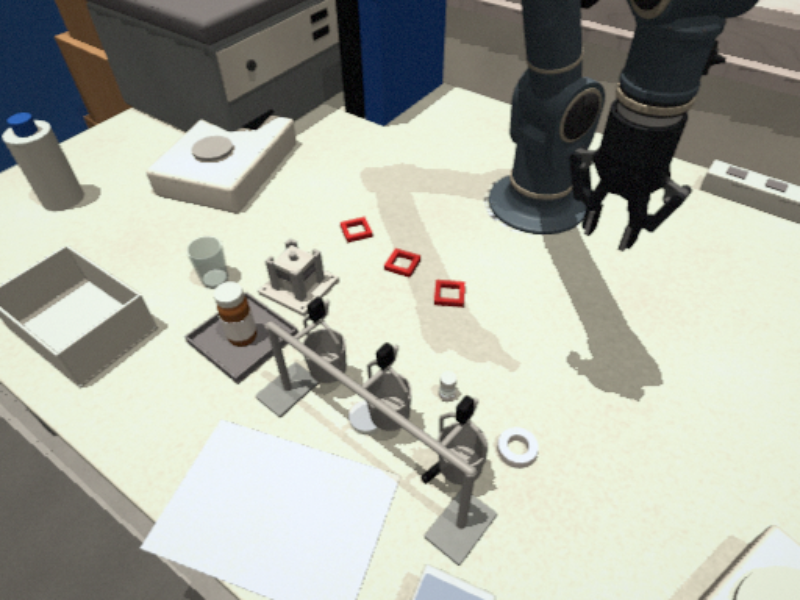

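View pics/p5top.png

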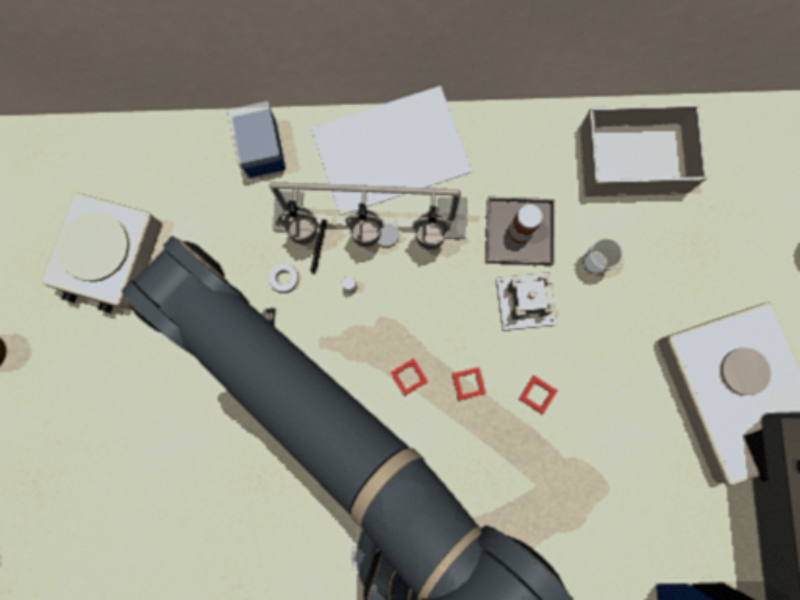

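The three pails hang on the three hooks, at scene (322,345), (388,392) and (463,440). The bottle is in the tray at (235,315) and the covered stack is in the nest at (295,268). All five bystanders are where they began and the arm touches nothing, so I'm handing in.

Run:
```python
from r import *
robot.close_job();st()
```

```text
the job is handed in; nothing more can be done
the job is handed in; nothing more can be done
```

The job is handed in at about 111 s of the 210 s allowed; no verdict was reported.

**What I did:** I stood the bottle in the spill tray. In the nest I built the body block, both grey spacers and the cover with its port up. I hung all three pails, one on each hook. During the run the second spacer was knocked about 4 cm towards the vial. I found it again, gripped it from the clear side and re-centred it before inserting it.

**Last checks:**
- **Cell:** the cover's top is at 75.7 to 75.9 mm against 76 mm expected, with a tilt of about 0.01 rad. All four parts went in without catching on the posts and seated at the expected height.
- **Pails:** the tab tops are at 199 to 201 mm against 201 mm expected, and all three look upright.
- **Bottle:** it stands upright in the tray with its cap top at 119 mm as expected, 2 to 3 mm from the tray's centre.
- **Bystanders:** in the last pictures the dish, tape, vial, marker and beaker are where they began.

**Disagreements:** the two cameras differed by 2 to 4 mm. I corrected for this by measuring parts whose position I knew from the grip, and no grasp or fit failed because of it. The last rectangle fit of the cover in the nest gave a yaw of -1.7° against 4.6° expected. I did not trust it because I had clipped the measuring window. The pocket's 2 mm of clearance also keeps the cover close to square.

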